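Put the piled-up living-room things back in their places

TASK

The remotes, glasses case, medicine carton and earbud case were left in two piles on the coffee table; take the piles apart and put each thing back where it lives. The long remote goes in the long wooden rest, the short remote in the short wooden rest, the glasses case in the dark dish with round ends and the medicine carton in the white plastic tray, each lying lengthways and flat inside the rim, and the earbud case goes on the middle of the round charging pad. Keep everything right way up, set it down gently rather than dropping it, and leave it all lying still.

Things in the scene. Friction and masses are not known exactly. Their poses are not given: they have to be found in the camera images.
- glasses_case_mid (a point): Hard brown glasses case with round ends and flat top, 158 long (own x) x 54 wide (own y) x 36 high mm, 0.13 kg; point at its centre, 18 mm above its underside, own z up. Bottom of one of the two piles, on the table, with a remote crosswise on it. Long axis within about 15 degrees of the y direction.
- carton_mid (a point): Flat closed medicine carton, white with a blue band, 110 long (own x) x 58 wide (own y) x 36 high mm, 0.08 kg; point at its centre, 18 mm above its underside, own z up. Bottom of the other pile, on the table, with the other remote crosswise on it. Long axis within about 15 degrees of the y direction.
- long_remote_mid (a point): Black television remote, buttons up, 180 long (own x) x 44 wide (own y) x 22 high mm, 0.12 kg; point at its centre, 11 mm above its underside, own z up. Lies crosswise on the glasses case or the carton, which reaches out on both sides of it: keep the fingertips above that thing's top (36 mm above the table). The earbud case lies on it. Long axis within 30 degrees of x.
- short_remote_mid (a point): White player remote, buttons up, 128 long (own x) x 36 wide (own y) x 20 high mm, 0.075 kg; point at its centre, 10 mm above its underside, own z up. Lies crosswise on the carton or glasses case (whichever the long remote is not on); keep the fingertips above that thing's top, 36 mm above the table. Nothing lies on it. Long axis within 30 degrees of x.
- earbud_case_mid (a point): Light grey pebble-shaped earbud case, 62 long (own x) x 46 wide (own y) x 25 high mm, edges rounded by 7 mm, 0.055 kg; point at its centre, 12.5 mm above its underside, own z up. Lies on the long remote within 22 mm of its middle, 58 mm above the table, long axis within 12 degrees of the remote's.
- long_rest_in (a point): Place of the long remote: fixed light wooden rest, inside 200 long (own x) x 64 wide (own y) mm; point at the middle of its floor's upper face, 4 mm above the table. Rim 5 mm thick, 10 mm above the floor; each long side has an 80 mm gap at its middle for the fingers. The remote may lie either way round.
- short_rest_in (a point): Place of the short remote: fixed light wooden rest like the long one but inside 148 long (own x) x 56 wide (own y) mm; point at the middle of its floor's upper face, 4 mm above the table. Rim 5 mm thick, 10 mm above the floor; 76 mm finger gaps at the middle of the long sides. Either way round.
- case_dish_in (a point): Place of the glasses case: fixed dark walnut dish with half-round ends, felt floor, inside 184 long (own x) x 80 wide (own y) mm; point at the middle of its floor's upper face, 4 mm above the table. Rim 6 mm thick, 10 mm above the floor; 84 mm finger gaps at the middle of the long sides. Either way round.
- med_tray_in (a point): Place of the carton: fixed white plastic tray with a perforated floor, inside 138 long (own x) x 88 wide (own y) mm; point at the middle of its floor's upper face, 4 mm above the table. Rim 5 mm thick, 10 mm above the floor; 80 mm finger gaps at the middle of the long sides. Either way round.
- charge_pad_top (a point): Place of the earbud case: fixed round charging pad, 100 mm across, 10 mm high, aluminium rim, dark top with a lighter ring; point at the centre of its top face. The earbud case may be turned any way on it.
Mind the look-alikes: they are no part of the job. There is more than one size of the part that bears earbud_case_mid; the job needs the middle-sized.

How it is judged:
At the end, for the whole second after the job is handed in: All five released, flat (7 deg), right way up, at rest on the floor of their own place (height within 4 mm). Centre from the middle of the place: remotes 18 mm, glasses case 22 mm, carton 24 mm, earbud case 16 mm. Remotes, glasses case and carton lengthways within 23 deg, either way round (horizontal distance between glasses_case_mid and case_dish_in below 0.022 m and z of glasses_case_mid in the frame of case_dish_in below 0.022 m and angle between each of glasses_case_mid, carton_mid, long_remote_mid, short_remote_mid, earbud_case_mid's own z axis and vertical below 0.12 rad and linear speed of each of glasses_case, carton, long_remote, short_remote, earbud_case below 0.02 m/s and angular speed of each of glasses_case, carton, long_remote, short_remote, earbud_case below 0.2 rad/s and angle between the x axis of glasses_case_mid and the x axis of case_dish_in, either way round below 0.4 rad and horizontal distance between carton_mid and med_tray_in below 0.024 m and z of carton_mid in the frame of med_tray_in below 0.022 m and angle between the x axis of carton_mid and the x axis of med_tray_in, either way round below 0.4 rad and horizontal distance between long_remote_mid and long_rest_in below 0.018 m and z of long_remote_mid in the frame of long_rest_in below 0.015 m and angle between the x axis of long_remote_mid and the x axis of long_rest_in, either way round below 0.4 rad and horizontal distance between short_remote_mid and short_rest_in below 0.018 m and z of short_remote_mid in the frame of short_rest_in below 0.014 m and angle between the x axis of short_remote_mid and the x axis of short_rest_in, either way round below 0.4 rad and horizontal distance between earbud_case_mid and charge_pad_top below 0.016 m and z of earbud_case_mid in the frame of charge_pad_top below 0.0165 m); the robot touches nothing.
It fails at once if the glasses case is dropped or knocked down (moves faster than 0.8 m/s, out of the fingers) (linear speed of glasses_case above 0.8 m/s and contact force between glasses_case and the fingers below 0.05 N).
It fails at once if the carton is dropped or knocked down (moves faster than 0.8 m/s, out of the fingers) (linear speed of carton above 0.8 m/s and contact force between carton and the fingers below 0.05 N).
It fails at once if the long remote is dropped or knocked down (moves faster than 0.8 m/s, out of the fingers) (linear speed of long_remote above 0.8 m/s and contact force between long_remote and the fingers below 0.05 N).
It fails at once if the short remote is dropped or knocked down (moves faster than 0.8 m/s, out of the fingers) (linear speed of short_remote above 0.8 m/s and contact force between short_remote and the fingers below 0.05 N).
It fails at once if the earbud case is dropped or knocked down (moves faster than 0.8 m/s, out of the fingers) (linear speed of earbud_case above 0.8 m/s and contact force between earbud_case and the fingers below 0.05 N).
It also fails if it takes over 144 s, if anything falls off the work surface, if the arm or the gripper's body presses on something with over 40 N, if the wrist force passes 120 N, or if a joint passes its speed limit or range.

ROBOT

A 7-joint arm with a two-finger parallel gripper is mounted at the origin on the work surface. World frame = base frame: x ahead of the robot, y to its left, z up, the work surface at z = 0. Lengths are in m, angles in rad, forces in N, time in s.
With the tool pointing down it reaches from about 0.4 to 0.9 m from the base axis. Payload 5.6 kg.
Tool frame: the origin (TCP) lies midway between the tips of the shut fingers; the grasp point (between the pads) lies 19 mm behind it; x points along the fingers, y is the direction in which the jaws open and shut, and the axes are right-handed (so a half turn about x gives the same grasp; the last joint's range is limited). The gripper opens to 92 mm and grips with 3 to 60 N. Pads are 20 mm wide; open, the fingers measure 128 mm over their backs; the gripper's body (75 mm by 189 mm) begins 69 mm behind the grasp point.
Start: joints at [1.301, 0.468, -0.012, 1.603, 0.006, 1.071, -0.056], TCP at [0.146, -0.633, 0.215] pointing down, gripper open.
Joint ranges: [-2.53, 2.53], [-0.31, 2.02], [-1.57, 1.55], [0.28, 2.44], [-1.29, 4.43], [0.15, 1.84], [-2.92, 2.92]. Speed limits (rad/s): [2.57, 2.57, 3.14, 3.14, 3.14, 3.14, 3.14].

INTERFACE

Orientations are given as a unit quaternion [w, x, y, z].
In Python, from bench import env gives the robot as it stands.
- The arm moves only by the shell command python3 -m handwheel 'ROWS' [FORCE]. ROWS is JSON, a list of rows, each a list of 5 numbers: the shift along the tool's x, y, z in mm, then the turn about the tool's x in rad, then the finger opening in mm, from 0 to 91.9. In form: [[dx, dy, dz, spin, gripper], ...]. A call has 1 to 10 rows; each row is the pose to reach, as a shift and turn from the pose measured when the call began, along the tool's axes at that moment; what a row does not reach only later rows make up. A row lasts 1/12 s, in which the tool goes at most 41.7 mm and 7.16 degrees, less where a joint would pass 70% of its speed; a pose out of reach is approached as far as the arm can. A call with a gripper value outside its range is refused whole. The fingers move at their own pace and stop on an object; FORCE is the grip in N (left out, the last holds). Time passes only in rows, so rows that repeat a pose let the fingers close. It gives the time, the measured TCP pose, the force and the opening at its end, in the units of the state.
- env.state(): the state, without advancing time (a new reading comes with each control period).
- env.get_image(name): name is "side" or "top" or "wrist"; returns the picture (384x512x3 uint8, red, green, blue); there is no depth.
- env.get_calibration(name): a dict with "fx", "fy", "cx", "cy" (pixels), "pose" (4x4, takes a point from camera to world coordinates). Camera axes: x right, y down, z forward; pixel columns grow to the right and rows downward; lengths in m; the calibration is good to about 2 mm. A picture is of the moment at which its call begins: read the wrist's pose just before it. get_calibration takes no time and is no camera call; for the wrist camera it gives the pose at the moment of the call.
- env.finish_job(): hands the job in, once; it reports no verdict.
The state is a dict: "t": time; "joints": joint angles; "joint_velocities": joint speeds; "tau": joint torques, N m; "position": TCP position; "eef_rot": TCP orientation; "ft_force": force on the tool from outside, world axes, zero at the start; "torque": the same for the moment, N m; "grip_width": opening from 0.0 (shut) to 1.0 (fully open).
Only numpy, scipy, OpenCV 4.12 (cv2) and the standard library are available. Lean on these libraries where they do the work, as an engineer would, in place of code of your own. Each camera call takes 0.05 s, during which the arm holds its last target.

## Working session

There is one attempt and no reset: what is moved stays moved. The work goes in short steps, Python scripts to look and compute and a shell command to move; the robot and the scene stay as the last step left them, time stands still between calls to the robot, and variables do not carry over. Pictures are saved under pics/ and viewed, and the job is handed in when it is done.

```bash
ls; mkdir -p pics; python3 - <<'E'
from bench import env
import cv2
s=env.state(); print({k:s[k] for k in('t','position','eef_rot','ft_force','grip_width')})
for n in('top','side'):
    im=env.get_image(n); cv2.imwrite(f'pics/{n}0.png',cv2.resize(im[:,:,::-1],None,fx=1.5,fy=1.5,interpolation=cv2.INTER_CUBIC))
    cv2.imwrite(f'pics/{n}0raw.png',im[:,:,::-1])
    print(n,env.get_calibration(n))
E
```

```text
pics
{'t': 0.0, 'position': array([ 0.14596471, -0.63280115,  0.21363603]), 'eef_rot': array([-0.0793877 , -0.7024534 , -0.08061093,  0.70267965]), 'ft_force': array([-0.63649018,  0.34341254, -0.43308981]), 'grip_width': 1.001719593135339}
top {'fx': 406.86466933936896, 'fy': 406.86466933936896, 'cx': 251.4471456259547, 'cy': 188.5569307641497, 'pose': array([[-0.02579726, -0.9957281 ,  0.08865695,  0.34485461],
       [-0.99962918,  0.02492123, -0.01097411,  0.01639154],
       [ 0.00871779, -0.08890718, -0.99600176,  1.25772612],
       [ 0.        ,  0.        ,  0.        ,  1.        ]])}
side {'fx': 377.37841595167635, 'fy': 377.37841595167635, 'cx': 253.64439061137534, 'cy': 192.2279939206152, 'pose': array([[-0.91982969, -0.25455768,  0.29851923,  0.15626924],
       [-0.39190097,  0.63127376, -0.6692586 ,  0.67305009],
       [-0.01808244, -0.7325939 , -0.68042575,  0.74669735],
       [ 0.        ,  0.        ,  0.        ,  1.        ]])}
```

View pics/top0.png

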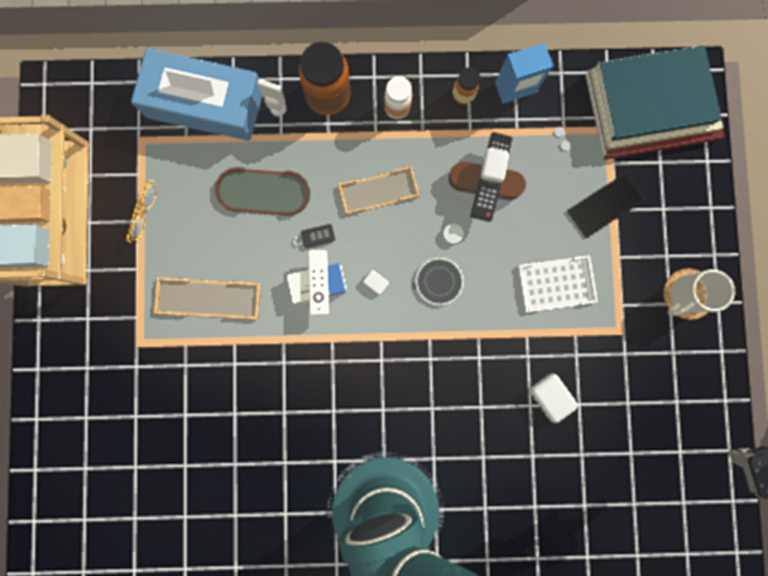

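View pics/side0.png

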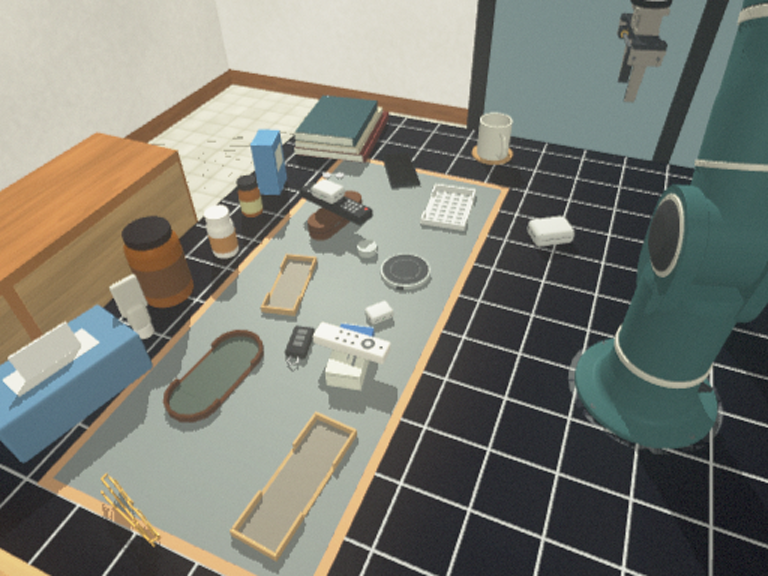

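The top view (1.5x pixels) shows three white earbud-type cases. The one on the long remote is at (495,157), a larger one lies at (553,398) off the mat, and a small one is at (376,282). The one on the remote fits the description. Next I'll take enlarged crops.

```bash
cat > h.py <<'E'
import numpy as np, cv2
from bench import env
def ray(cal,u,v):
    P=np.array(cal['pose']); d=P[:3,:3]@np.array([(u-cal['cx'])/cal['fx'],(v-cal['cy'])/cal['fy'],1.]); return P[:3,3],d
def onz(cal,u,v,z):
    o,d=ray(cal,u,v); return o+d*(z-o[2])/d[2]
def proj(cal,p):
    P=np.array(cal['pose']); q=P[:3,:3].T@(np.array(p)-P[:3,3]); return np.array([cal['fx']*q[0]/q[2]+cal['cx'],cal['fy']*q[1]/q[2]+cal['cy']])
def tri(obs):
    A=np.zeros((3,3));b=np.zeros(3);R=[]
    for c,u,v in obs:
        o,d=ray(c,u,v); d=d/np.linalg.norm(d); M=np.eye(3)-np.outer(d,d); A+=M;b+=M@o;R.append((M,o))
    p=np.linalg.solve(A,b); return p,[np.linalg.norm(M@(p-o)) for M,o in R]
def crop(im,x0,y0,w,h,s,name,step=10):
    c=cv2.resize(im[y0:y0+h,x0:x0+w],None,fx=s,fy=s,interpolation=cv2.INTER_CUBIC)
    for x in range((x0//step+1)*step,x0+w,step):
        X=int((x-x0+.5)*s); cv2.line(c,(X,0),(X,6),(0,0,255),1)
        cv2.putText(c,str(x),(X-10,16),0,.35,(0,0,255),1)
    for y in range((y0//step+1)*step,y0+h,step):
        Y=int((y-y0+.5)*s); cv2.line(c,(0,Y),(6,Y),(0,0,255),1)
        cv2.putText(c,str(y),(8,Y+4),0,.35,(0,0,255),1)
    cv2.imwrite(name,c)
E
python3 - <<'E'
from h import *
t=cv2.imread('pics/top0raw.png');s=cv2.imread('pics/side0raw.png')
crop(t,85,95,210,125,3.8,'pics/c1.png'); crop(t,265,80,150,145,4,'pics/c2.png')
crop(s,95,200,175,180,3.3,'pics/c3.png'); crop(s,170,105,170,120,4.5,'pics/c4.png')
E
```

```text
(no output)
```

View pics/c1.png

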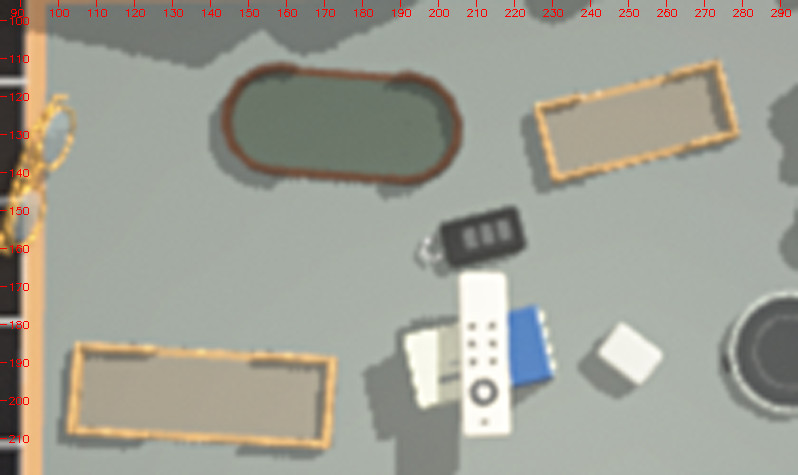

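View pics/c2.png

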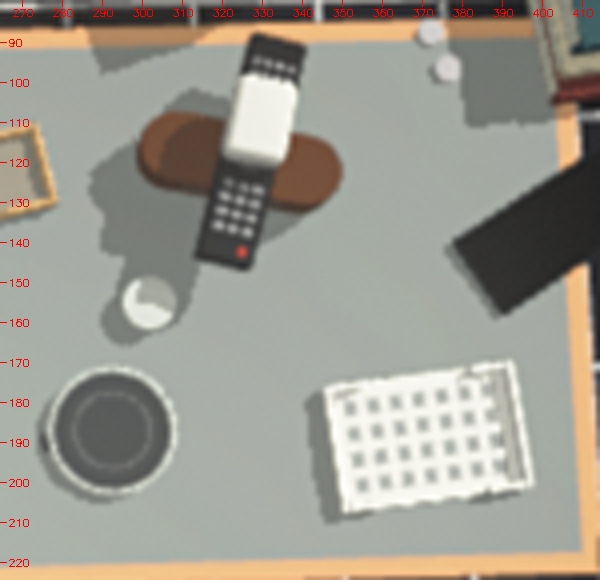

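View pics/c3.png

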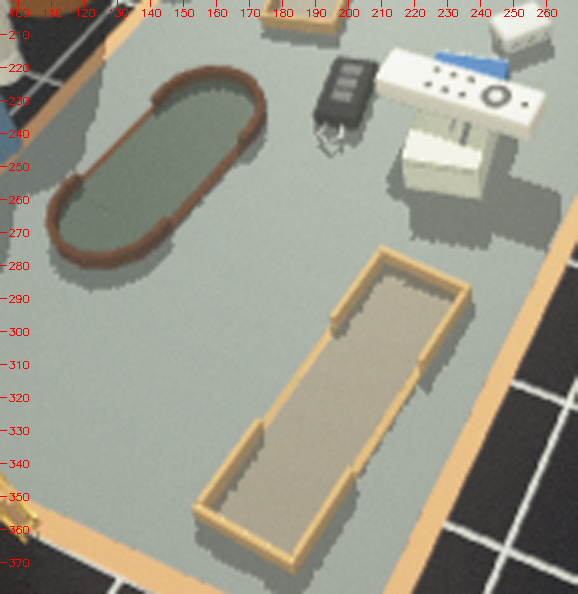

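View pics/c4.png

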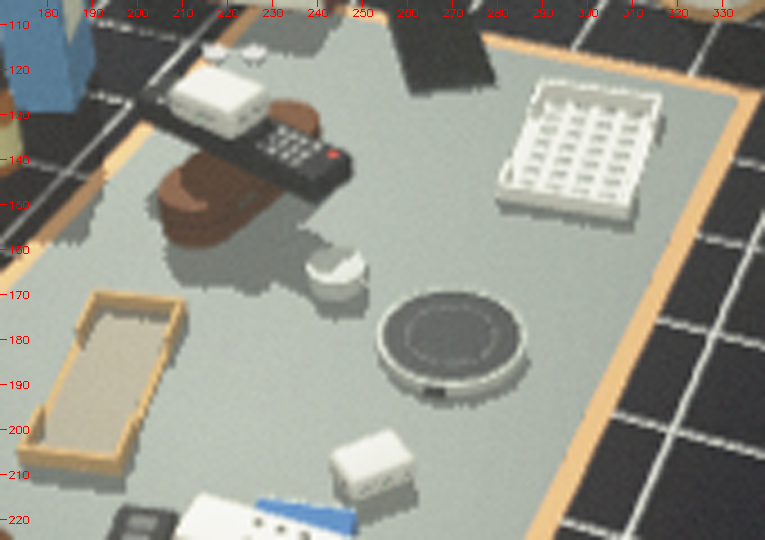

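```bash
cat > m.py <<'E'
from h import *
T=env.get_calibration('top');S=env.get_calibration('side')
c1=lambda x,y:(x/3.8+84.5,y/3.8+94.5)
c2=lambda x,y:(x/4+264.5,y/4+79.5)
c3=lambda x,y:(x/3.3+94.5,y/3.3+199.5)
c4=lambda x,y:(x/4.5+169.5,y/4.5+104.5)
D={'longrest':(.014,[(c1(336,357),c3(380,246)),(c1(329,448),c3(470,288)),(c1(68,433),c3(295,574)),(c1(77,343),c3(195,507))]),
'shortrest':(.014,[(c1(718,62),c4(94,291)),(c1(738,135),c4(185,300)),(c1(556,181),c4(126,462)),(c1(535,103),c4(17,455))]),
'tray':(.014,[(c2(512,360),c4(542,80)),(c2(533,486),c4(662,93)),(c2(345,514),c4(631,208)),(c2(324,387),c4(499,195))]),
'shortrem':(.056,[(c1(460,272),c3(376,88)),(c1(507,273),c3(398,50)),(c1(511,434),c3(545,95)),(c1(463,437),c3(530,137))]),
'longrem':(.058,[(c2(250,270),c4(350,155)),(c2(194,258),c4(315,190)),(c2(256,33),c4(133,92)),(c2(306,44),c4(160,84))]),
'pad':(.010,[(c2(111,430),c4(452,337))]),
'earbud':(.083,[(c2(262,119),c4(218,97))]),
}
for n,(z,prs) in D.items():
    pts=[]; pz=[]
    for a,b in prs:
        p,r=tri([(T,*a),(S,*b)]); pts.append(p); pz.append(onz(T,*a,z))
        print(n,np.round(p*1000,1),'res',np.round(np.array(r)*1000,1),'top@z',np.round(pz[-1]*1000,1))
    print('  centre',np.round(np.mean(pts,0)*1000,1),np.round(np.mean(pz,0)*1000,1))
    if len(pz)==4: print('  sides',[round(float(np.linalg.norm(pz[i]-pz[(i+1)%4]))*1000) for i in range(4)],[round(float(np.degrees(np.arctan2(*(pz[(i+1)%4]-pz[i])[[1,0]])))) for i in range(4)])
for n,z,a,b in [('dish',.014,c1(222,119),c1(462,129)),('gcase',.036,c2(137,150),c2(342,173))]:
    p,q=onz(T,*a,z),onz(T,*b,z); print(n,np.round((p+q)*500,1),np.linalg.norm(p-q),np.degrees(np.arctan2(*(q-p)[[1,0]])))
p=[onz(T,*c1(*a),.036) for a in [(404,335),(420,408),(553,380),(537,305)]]
print('carton',np.round(np.mean(p,0)*1000,1),np.round(p,3).tolist())
E
python3 m.py
```

```text
longrest [463.5 244.5  10.1] res [1.3 1.3] top@z [461.9 243.2  14. ]
longrest [390.3 250.9   9.3] res [1.4 1.4] top@z [388.8 249.5  14. ]
longrest [406.3 461.3   4.7] res [0.3 0.3] top@z [406.1 458.2  14. ]
longrest [479.  452.5  11.3] res [0.2 0.2] top@z [478.5 451.4  14. ]
  centre [434.7 352.3   8.9] [433.8 350.6  14. ]
  sides [73, 209, 73, 209] [175, 85, -5, -95]
shortrest [698.7 -72.1  12.8] res [0.8 0.8] top@z [697.6 -72.3  14. ]
shortrest [636.8 -86.8  12.6] res [0.3 0.3] top@z [636.2 -86.8  14. ]
shortrest [601.1  62.5   9.8] res [1.4 1.4] top@z [601.6  62.9  14. ]
shortrest [668.6  78.9   5.7] res [0.4 0.4] top@z [666.8  78.7  14. ]
  centre [651.3  -4.4  10.2] [650.5  -4.4  14. ]
  sides [63, 154, 67, 154] [-167, 103, 14, -78]
tray [ 503.4 -436.    11.1] res [0.8 0.8] top@z [ 503.8 -434.8   14. ]
tray [ 406.5 -444.1   17. ] res [0.7 0.7] top@z [ 406.  -445.4   14. ]
tray [ 388.3 -300.7   10.4] res [0. 0.] top@z [ 388.2 -299.8   14. ]
tray [ 486.7 -291.6    1.7] res [1.1 1.1] top@z [ 486.4 -288.2   14. ]
  centre [ 446.2 -368.1   10. ] [ 446.1 -367.1   14. ]
  sides [98, 14
[... 603 characters left out ...]
752.6 -238.4   58. ]
longrem [ 752.2 -278.3   42.4] res [4. 4.] top@z [ 743.2 -275.9   58. ]
  centre [ 665.2 -231.6   53. ] [ 661.9 -231.2   58. ]
  sides [43, 180, 39, 179] [76, -17, -104, 164]
pad [ 457.6 -123.5    7.9] res [0.2 0.2] top@z [ 457.6 -123.2   10. ]
  centre [ 457.6 -123.5    7.9] [ 457.6 -123.2   10. ]
earbud [ 682.3 -236.6   73. ] res [0.6 0.6] top@z [ 678.8 -234.7   83. ]
  centre [ 682.3 -236.6   73. ] [ 678.8 -234.7   83. ]
dish [653.  236.6  14. ] 0.19613606610857978 -93.78721669098361
gcase [ 659.3 -226.    36. ] 0.15807834463133905 -97.87457604476322
carton [457.1 126.4  36. ] [[0.476, 0.185, 0.036], [0.418, 0.173, 0.036], [0.437, 0.068, 0.036], [0.497, 0.079, 0.036]]
```

```bash
cat > plan.py <<'E'
import sys; from h import *
from scipy.spatial.transform import Rotation as R
# usage: x y z(mm, TCP) objyaw(deg; jaw is across it)
def pl(x,y,z,yaw):
    s=env.state(); q=s['eef_rot']; M=R.from_quat([q[1],q[2],q[3],q[0]]).as_matrix()
    p=np.array(s['position'])*1000
    d=M.T@(np.array([x,y,z])-p)
    jaw=np.degrees(np.arctan2(M[1,1],M[0,1])); 
    w=(yaw+90-jaw+90)%180-90   # world turn about up
    print('t %.2f tcp'%s['t'],np.round(p,1),'toolx',np.round(M[:,0],3),'jaw %.1f'%jaw,'F',np.round(s['ft_force'],1),'w',round(float(s['grip_width'])*91.9,1),'j7 %.2f'%s['joints'][6])
    print('rel tool mm',np.round(d,1),'spin',round(float(-np.radians(w)),3),'alt',round(float(-np.radians(w-180*np.sign(w))),3))
pl(*map(float,sys.argv[1:5]))
E
python3 plan.py 679 -235 230 -16; python3 - <<'E'
from h import *
T=env.get_calibration('top');S=env.get_calibration('side')
# tissue box near top corner & amber bottle
print(tri([(T,250/1.5,135/1.5),(S,150/1.5,367/1.5)]),tri([(T,258/1.5,84/1.5),(S,120/1.5,309/1.5)]))
print('amber lid',tri([(T,325/1.5,57/1.5),(S,148/1.5,232/1.5)]))
print('white lid',tri([(T,398/1.5,86/1.5),(S,220/1.5,212/1.5)]))
E
```

```text
t 0.10 tcp [ 146.  -632.9  213.8] toolx [-0.     0.002 -1.   ] jaw -77.0 F [0.2 0.9 0.6] w 91.7 j7 -0.06
rel tool mm [ -15.9 -267.8 -608.8] spin 0.506 alt -2.636
(array([ 0.77767677,  0.26327771, -0.00654761]), [np.float64(0.0014340725499655956), np.float64(0.00143407254996553)]) (array([0.84871418, 0.2272086 , 0.07544747]), [np.float64(0.00691158640219879), np.float64(0.006911586402198969)])
amber lid (array([0.87689108, 0.09050706, 0.1341193 ]), [np.float64(0.003606544620743387), np.float64(0.003606544620743628)])
white lid (array([ 0.82993831, -0.04972605,  0.09844078]), [np.float64(0.005362672142516095), np.float64(0.00536267214251609)])
```

```bash
python3 -m handwheel '[[-16,-268,-609,0.506,80],[-16,-268,-609,0.506,80],[-16,-268,-609,0.506,80],[-16,-268,-609,0.506,80],[-16,-268,-609,0.506,80],[-16,-268,-609,0.506,80],[-16,-268,-609,0.506,80],[-16,-268,-609,0.506,80],[-16,-268,-609,0.506,80],[-16,-268,-609,0.506,80]]' 15; python3 plan.py 679 -235 230 -16
```

```text
t: 0.93
position: [0.4791, -0.3837, 0.224]
eef_rot: [0.099, -0.7, 0.098, 0.701]
ft_force: [0.0, -1.3, 0.2]
grip_width: 0.871
t 0.93 tcp [ 479.1 -383.7  224. ] toolx [-0.001  0.002 -1.   ] jaw -106.0 F [ 0.  -1.3  0.2] w 80.0 j7 -1.25
rel tool mm [  -5.9 -198.1 -151.2] spin -0.0 alt 3.141
```

```bash
python3 -m handwheel '[[-6,-198,-151,0,80],[-6,-198,-151,0,80],[-6,-198,-151,0,80],[-6,-198,-151,0,80],[-6,-198,-151,0,80],[-6,-198,-151,0,80],[-6,-198,-151,0,80],[-6,-198,-151,0,80]]'; cat > wr.py <<'E'
import sys; from h import *
import json
n=sys.argv[1]; cal=env.get_calibration('wrist'); im=env.get_image('wrist')[:,:,::-1]
cv2.imwrite(f'pics/{n}_raw.png',im)
json.dump({k:(np.array(v).tolist()) for k,v in cal.items()},open(f'pics/{n}.json','w'))
crop(im,0,0,512,384,1.5,f'pics/{n}.png',20)
E
python3 wr.py w1; python3 plan.py 679 -235 230 -16
```

```text
t: 1.6
position: [0.6804, -0.2311, 0.2286]
eef_rot: [0.098, -0.7, 0.095, 0.701]
ft_force: [-0.9, 0.0, 0.1]
grip_width: 0.872
t 1.65 tcp [ 678.8 -234.1  228.9] toolx [-0.003  0.002 -1.   ] jaw -105.9 F [-0.4 -0.4 -0.6] w 80.3 j7 -1.60
rel tool mm [-1.1  0.8 -0.5] spin 0.002 alt -3.14
```

View pics/w1.png

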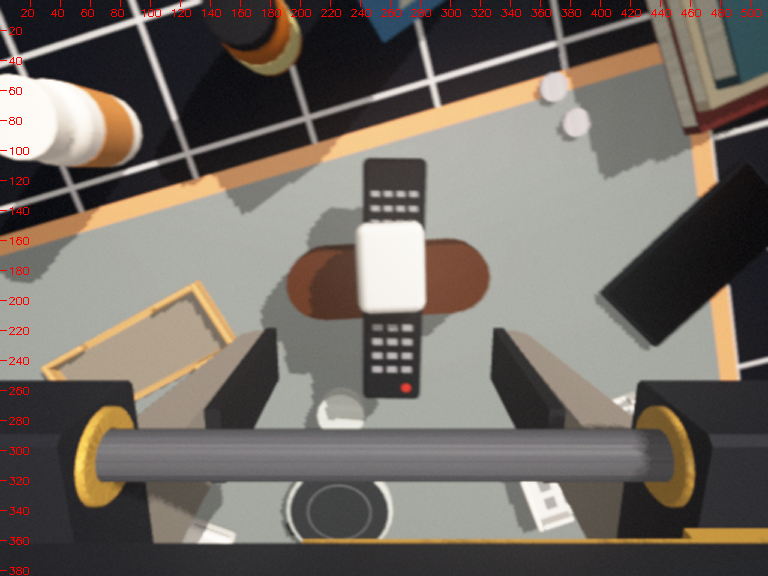

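Wrist view (1.5x pixels): the earbud case is centred at about (391,266) on the remote. The remote's corners are (364,158), (426,158), (420,398) and (363,398).

```bash
python3 - <<'E'
from h import *
import json
W=json.load(open('pics/w1.json'));T=env.get_calibration('top');S=env.get_calibration('side')
print(np.round(np.array(W['pose']),3))
f=lambda x,y:((x+.5)/1.5-.5,(y+.5)/1.5-.5)
c2=lambda x,y:(x/4+264.5,y/4+79.5)
c4=lambda x,y:(x/4.5+169.5,y/4.5+104.5)
print('ear tri W/T',tri([(W,*f(391.5,266)),(T,*c2(262,119))]),tri([(W,*f(391.5,266)),(S,*c4(218,97))]),'at z.083',onz(W,*f(391.5,266),.083))
P=[onz(W,*f(*a),.058) for a in[(364,158),(426,158),(420,398),(363,398)]]
print(np.round(P,4),np.mean(P,0)); print('ang',np.degrees(np.arctan2(*(P[0]+P[1]-P[2]-P[3])[[1,0]])),np.linalg.norm(P[0]-P[1]),np.linalg.norm(P[0]-P[3]))
print(tri([(W,*f(420,398)),(T,*c2(250,270)),(S,*c4(350,155))]),tri([(W,*f(364,158)),(T,*c2(256,33)),(S,*c4(133,92))]))
P=[onz(W,*f(*a),.083) for a in[(359,224),(424,222),(425,311),(361,312)]]
print('ear corners',np.round(P,4),np.mean(P,0),'ang',np.degrees(np.arctan2(*(P[0]+P[1]-P[2]-P[3])[[1,0]])))
E=[onz(W,*f(*a),.036) for a in[(287,284),(490,276)]]; print('case',np.mean(E,0),np.linalg.norm(E[0]-E[1]))
E
```

```text
[[-0.27  -0.935 -0.23   0.745]
 [-0.963  0.261  0.069 -0.25 ]
 [-0.004  0.24  -0.971  0.397]
 [ 0.     0.     0.     1.   ]]
ear tri W/T (array([ 0.68213194, -0.2364824 ,  0.07232581]), [np.float64(0.0005641856430399298), np.float64(0.0005641856430398909)]) (array([ 0.68263267, -0.2360125 ,  0.07336465]), [np.float64(3.425667129554044e-05), np.float64(3.425667129545827e-05)]) at z.083 [ 0.68445193 -0.23644142  0.083     ]
[[ 0.7564 -0.2373  0.058 ]
 [ 0.745  -0.2777  0.058 ]
 [ 0.5749 -0.229   0.058 ]
 [ 0.5865 -0.187   0.058 ]] [ 0.66569225 -0.23273897  0.058     ]
ang -16.22423290871147 0.04193853273240611 0.17711808386271202
(array([ 0.57342452, -0.22758073,  0.05544868]), [np.float64(0.0012525597181424874), np.float64(0.002274284034439912), np.float64(0.0020914089159586977)]) (array([ 0.75477752, -0.23782532,  0.05875644]), [np.float64(0.0016368158059593112), np.float64(0.0023398009072112297), np.float64(0.0008547235378222627)])
ear corners [[ 0.7168 -0.2236  0.083 ]
 [ 0.7067 -0.2644  0.083 ]
 [ 0.6485 -0.25    0.083 ]
 [ 0.6595 -0.2081  0.083 ]] [ 0.6828663  -0.23651448  0.083     ] ang -14.479106742526273
case [ 0.66560038 -0.22910385  0.036     ] 0.15542590456909858
```

Triangulating the outline puts the earbud case's centre at z≈0.072, which matches the stated 0.0705 mid-height. I'll go to (682,-236.5).

```bash
python3 plan.py 682 -236.5 64 -15
```

```text
t 1.65 tcp [ 678.8 -234.1  228.9] toolx [-0.003  0.002 -1.   ] jaw -105.9 F [-0.4 -0.4 -0.6] w 80.3 j7 -1.60
rel tool mm [164.9   1.6  -4.3] spin -0.016 alt 3.126
```

```bash
python3 -m handwheel '[[40,2,-4,-0.016,74],[80,2,-4,-0.016,74],[115,2,-4,-0.016,74],[135,2,-4,-0.016,74],[150,2,-4,-0.016,74],[158,2,-4,-0.016,74],[165,2,-4,-0.016,74],[165,2,-4,-0.016,74]]'; python3 plan.py 682 -236.5 64 -15;  python3 -m handwheel '[[0,0,0,0,60],[0,0,0,0,52],[0,0,0,0,46],[0,0,0,0,42],[0,0,0,0,38],[0,0,0,0,38],[0,0,0,0,38]]' 12;python3 plan.py 682 -236.5 64 -15
```

```text
t: 2.32
position: [0.6812, -0.2375, 0.0636]
eef_rot: [0.093, -0.7, 0.092, 0.702]
ft_force: [-0.2, 0.6, -0.5]
grip_width: 0.805
t 2.32 tcp [ 681.2 -237.5   63.6] toolx [-0.003  0.002 -1.   ] jaw -105.0 F [-0.2  0.6 -0.5] w 74.0 j7 -1.60
rel tool mm [-0.4 -1.1 -0.5] spin -0.0 alt 3.141
t: 2.9
position: [0.682, -0.2374, 0.0647]
eef_rot: [0.093, -0.7, 0.092, 0.702]
ft_force: [-0.8, 0.6, 4.7]
grip_width: 0.496
t 2.90 tcp [ 682.  -237.4   64.7] toolx [-0.002  0.002 -1.   ] jaw -105.0 F [-0.8  0.6  4.7] w 45.6 j7 -1.60
rel tool mm [ 0.7 -0.8  0.2] spin -0.0 alt 3.141
```

```bash
python3 -m handwheel '[[-5,0,0,0,38],[-15,0,0,0,38],[-35,0,0,0,38],[-65,0,0,0,38],[-100,0,0,0,38],[-130,0,0,0,38],[-130,0,0,0,38]]';python3 plan.py 457.5 -123.3 195 -15;python3 wr.py w2
```

```text
t: 3.48
position: [0.6859, -0.2388, 0.2034]
eef_rot: [-0.092, 0.705, -0.093, -0.697]
ft_force: [1.4, 0.3, 0.4]
grip_width: 0.5
t 3.48 tcp [ 685.9 -238.8  203.4] toolx [ 0.01  -0.002 -1.   ] jaw -105.0 F [1.4 0.3 0.4] w 45.9 j7 -1.58
rel tool mm [  5.8 -52.3 250.6] spin -0.001 alt 3.141
```

View pics/w2.png

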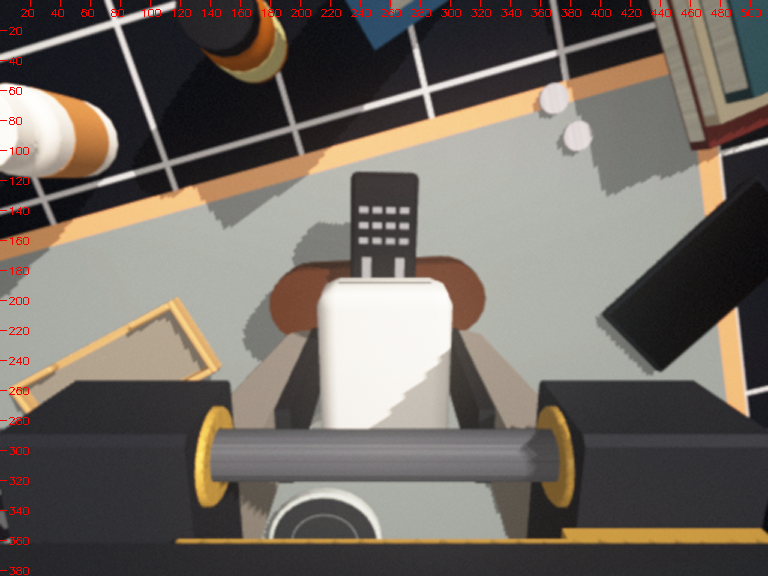

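The case is in the grip and level. Next I move it over the pad.

```bash
python3 -m handwheel '[[0,-6,25,0,38],[0,-14,65,0,38],[0,-22,105,0,38],[0,-30,145,0,38],[2,-38,182,0,38],[4,-45,215,0,38],[6,-50,238,0,38],[6,-52,250,0,38],[6,-52,250,0,38],[6,-52,250,0,38]]';python3 plan.py 457.5 -123.3 17 -15;python3 wr.py w3
```

```text
t: 4.37
position: [0.4563, -0.1236, 0.1923]
eef_rot: [-0.092, 0.703, -0.093, -0.699]
ft_force: [0.5, 0.7, 0.8]
grip_width: 0.499
t 4.37 tcp [ 456.3 -123.6  192.3] toolx [ 0.006 -0.001 -1.   ] jaw -105.0 F [0.5 0.7 0.8] w 45.9 j7 -1.68
rel tool mm [175.3  -0.5  -0. ] spin -0.0 alt 3.141
```

View pics/w3.png

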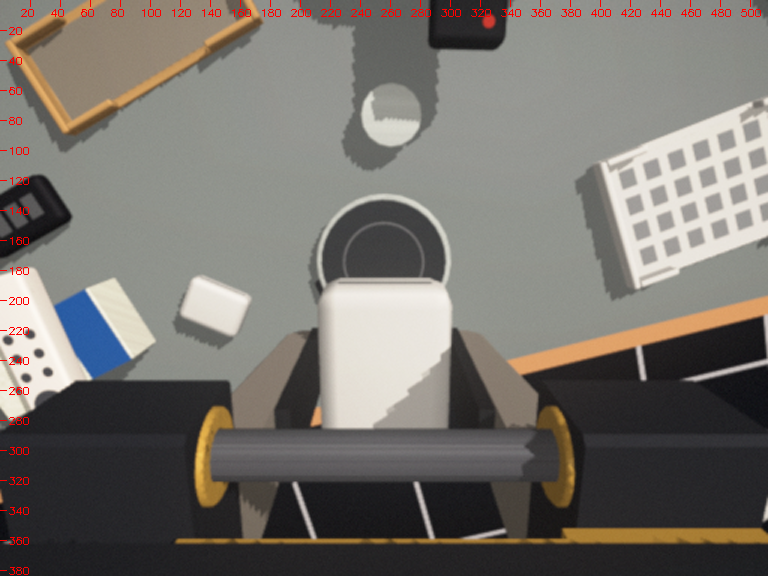

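```bash
python3 - <<'E'
from h import *
import json
W=json.load(open('pics/w3.json'));T=env.get_calibration('top')
f=lambda x,y:((x+.5)/1.5-.5,(y+.5)/1.5-.5)
print(onz(W,*f(384,260),.010),tri([(W,*f(384,260)),(T,292.25,187)]))
E
python3 -m handwheel '[[35,0,0,0,38],[75,0,0,0,38],[110,0,0,0,38],[140,0,0,0,38],[155,0,0,0,38],[165,0,0,0,38],[170,0,0,0,38],[170,0,0,0,38]]';python3 plan.py 457.5 -123.3 17 -15
```

```text
[ 0.46059212 -0.12405438  0.01      ] (array([ 4.58707733e-01, -1.23959910e-01,  1.35035317e-04]), [np.float64(0.00043861467088288666), np.float64(0.0004386146708828876)])
t: 5.08
position: [0.4585, -0.1242, 0.0216]
eef_rot: [-0.093, 0.703, -0.093, -0.699]
ft_force: [0.2, -0.1, -0.8]
grip_width: 0.498
t 5.08 tcp [ 458.5 -124.2   21.6] toolx [ 0.006 -0.001 -1.   ] jaw -105.1 F [ 0.2 -0.1 -0.8] w 45.8 j7 -1.74
rel tool mm [ 4.6 -0.6  1.2] spin -0.001 alt 3.141
```

```bash
python3 -m handwheel '[[2,0,0,0,38],[4,0,0,0,38],[5,0,0,0,38],[5,0,0,0,38]]';python3 plan.py 458.5 -124 17 -15
```

```text
t: 5.42
position: [0.4589, -0.1244, 0.0171]
eef_rot: [-0.093, 0.703, -0.093, -0.699]
ft_force: [0.4, 0.1, -0.7]
grip_width: 0.5
t 5.42 tcp [ 458.9 -124.4   17.1] toolx [ 0.007 -0.001 -1.   ] jaw -105.1 F [ 0.4  0.1 -0.7] w 46.0 j7 -1.74
rel tool mm [ 0.1 -0.3  0.5] spin -0.001 alt 3.14
```

```bash
python3 -m handwheel '[[0.7,0,0,0,38],[1.3,0,0,0,38],[1.3,0,0,0,38]]';python3 -m handwheel '[[0.8,0,0,0,38],[1.5,0,0,0,38],[1.5,0,0,0,38]]'
```

```text
t: 5.67
position: [0.4595, -0.1246, 0.0166]
eef_rot: [-0.092, 0.704, -0.093, -0.698]
ft_force: [-1.0, -0.0, 4.7]
grip_width: 0.498
t: 5.92
position: [0.4596, -0.1246, 0.0163]
eef_rot: [-0.092, 0.704, -0.093, -0.698]
ft_force: [-3.5, 0.3, 13.2]
grip_width: 0.499
```

The case touches the pad at TCP z≈16.6, as expected. I'll release and lift.

```bash
python3 -m handwheel '[[-1.5,0,0,0,44],[-1.5,0,0,0,50],[-1.5,0,0,0,58],[-1.5,0,0,0,66],[-1.5,0,0,0,66],[-12,0,0,0,66],[-40,0,0,0,66],[-80,0,0,0,66],[-120,0,0,0,66],[-160,0,0,0,66]]';python3 plan.py 664 -232 150 -16.3;python3 wr.py w4
```

```text
t: 6.75
position: [0.4577, -0.124, 0.1785]
eef_rot: [-0.092, 0.704, -0.093, -0.698]
ft_force: [0.4, 0.2, -0.5]
grip_width: 0.719
t 6.75 tcp [ 457.7 -124.   178.5] toolx [ 0.008 -0.002 -1.   ] jaw -105.0 F [ 0.4  0.2 -0.5] w 66.1 j7 -1.68
rel tool mm [  30.3   50.8 -227. ] spin 0.022 alt -3.12
```

View pics/w4.png

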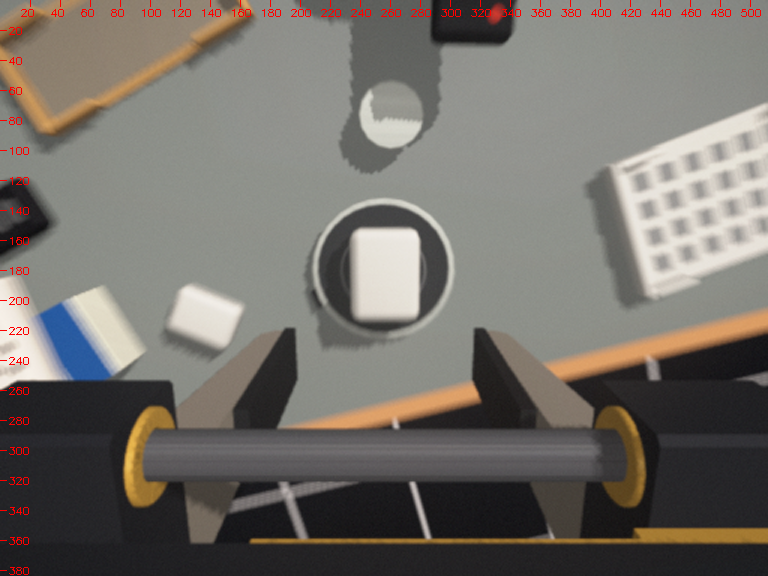

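The earbud case (385,274) sits on the middle of the pad (384,268). Next is the long remote.

```bash
python3 -m handwheel '[[0,9,-40,0.02,66],[0,18,-81,0.02,66],[0,27,-122,0.02,66],[0,36,-163,0.02,66],[0,45,-200,0.02,66],[0,51,-227,0.02,66],[0,51,-227,0.02,66],[0,51,-227,0.02,66]]';python3 plan.py 664 -232 43 -16.3;python3 wr.py w5
```

```text
t: 7.47
position: [0.6686, -0.2336, 0.1898]
eef_rot: [-0.099, 0.707, -0.1, -0.693]
ft_force: [0.0, 1.8, 0.0]
grip_width: 0.719
t 7.47 tcp [ 668.6 -233.6  189.8] toolx [ 0.019 -0.005 -1.   ] jaw -106.2 F [0.  1.8 0. ] w 66.0 j7 -1.61
rel tool mm [ 1.467e+02 -1.000e-01  7.700e+00] spin 0.001 alt -3.14
```

View pics/w5.png

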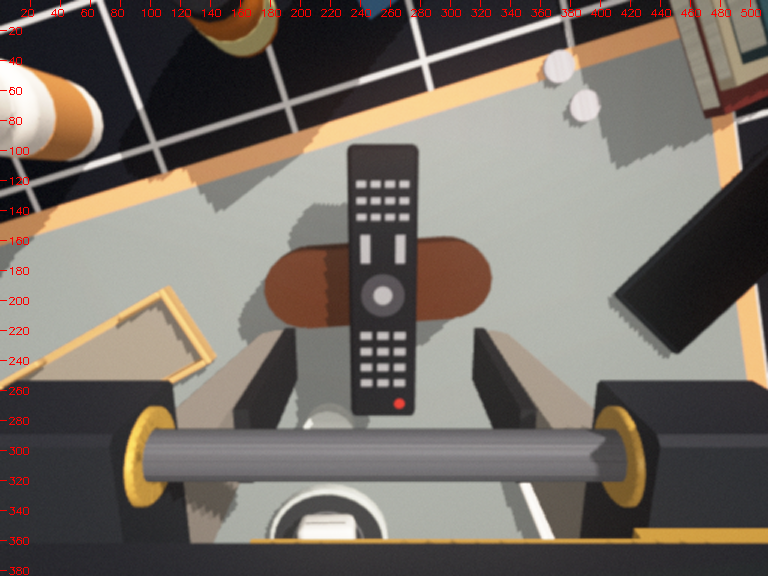

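```bash
python3 - <<'E'
from h import *
import json
W=json.load(open('pics/w5.json'))
f=lambda x,y:((x+.5)/1.5-.5,(y+.5)/1.5-.5)
P=[onz(W,*f(*a),.058) for a in[(348,145),(418,145),(413,414),(352,414)]]
print(np.round(P,4),np.mean(P,0)); print('ang',np.degrees(np.arctan2(*(P[0]+P[1]-P[2]-P[3])[[1,0]])))
E=[onz(W,*f(*a),.036) for a in[(265,288),(491,276)]]; print('case',np.mean(E,0),np.linalg.norm(E[0]-E[1]),np.degrees(np.arctan2(*(E[1]-E[0])[[1,0]])))
E
python3 plan.py 664.5 -232.5 43 -16.5
```

```text
[[ 0.7559 -0.2359  0.058 ]
 [ 0.7441 -0.2762  0.058 ]
 [ 0.5762 -0.2266  0.058 ]
 [ 0.5877 -0.1869  0.058 ]] [ 0.66597825 -0.23139611  0.058     ]
ang -16.359502872071356
case [ 0.66623177 -0.22771643  0.036     ] 0.15464090715652354 -103.08575317899775
t 7.52 tcp [ 667.8 -232.8  190.1] toolx [ 0.019 -0.004 -1.   ] jaw -106.2 F [ 0.5 -0.3  0.6] w 65.7 j7 -1.61
rel tool mm [147.    0.8   6. ] spin 0.005 alt -3.136
```

```bash
python3 -m handwheel '[[35,1,5,0,66],[70,1,5,0,66],[100,1,5,0,66],[122,1,5,0,66],[136,1,5,0,66],[143,1,5,0,66],[147,1,5,0,66],[147,1,5,0,66]]'; python3 plan.py 665 -232 43 -16.4;  python3 -m handwheel '[[0,0,0,0,56],[0,0,0,0,50],[0,0,0,0,46],[0,0,0,0,42],[0,0,0,0,38],[0,0,0,0,38],[0,0,0,0,38]]' 20;python3 plan.py 665 -232 43 -16.4
```

```text
t: 8.18
position: [0.6656, -0.2328, 0.0437]
eef_rot: [-0.099, 0.707, -0.1, -0.693]
ft_force: [-0.6, 0.1, 0.1]
grip_width: 0.718
t 8.18 tcp [ 665.6 -232.8   43.7] toolx [ 0.019 -0.004 -1.   ] jaw -106.2 F [-0.6  0.1  0.1] w 66.0 j7 -1.62
rel tool mm [ 0.6 -0.6  0.8] spin 0.004 alt -3.138
t: 8.77
position: [0.6664, -0.2328, 0.0449]
eef_rot: [-0.099, 0.708, -0.1, -0.692]
ft_force: [-0.4, 1.0, 5.5]
grip_width: 0.477
t 8.77 tcp [ 666.4 -232.8   44.9] toolx [ 0.021 -0.005 -1.   ] jaw -106.2 F [-0.4  1.   5.5] w 43.8 j7 -1.62
rel tool mm [ 1.9 -0.4  1.6] spin 0.004 alt -3.138
```

```bash
python3 -m handwheel '[[-5,0,0,0,38],[-15,0,0,0,38],[-35,0,0,0,38],[-65,0,0,0,38],[-95,0,0,0,38],[-118,0,0,0,38],[-128,0,0,0,38],[-128,0,0,0,38]]';python3 plan.py 434 351.5 165 85.2;python3 wr.py w6
```

```text
t: 9.43
position: [0.6652, -0.2328, 0.1763]
eef_rot: [-0.099, 0.709, -0.1, -0.691]
ft_force: [0.5, -0.2, -1.0]
grip_width: 0.476
t 9.43 tcp [ 665.2 -232.8  176.3] toolx [ 0.026 -0.006 -1.   ] jaw -106.2 F [ 0.5 -0.2 -1. ] w 43.8 j7 -1.61
rel tool mm [   1.6 -496.7  385.1] spin 1.372 alt -1.769
```

View pics/w6.png

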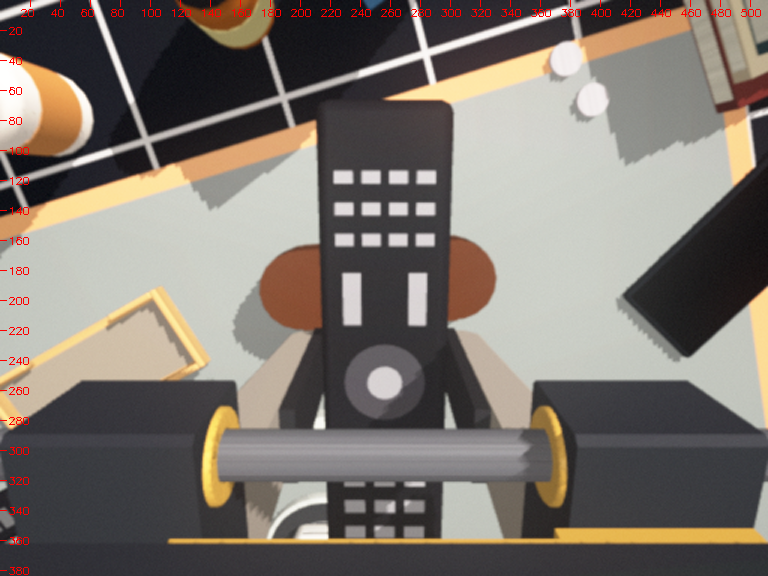

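```bash
python3 -m handwheel '[[0,-10,8,-0.04,38],[0,-30,23,-0.12,38],[0,-55,43,-0.21,38],[0,-80,62,-0.3,38],[0,-105,81,-0.39,38],[0,-130,101,-0.48,38],[0,-155,120,-0.57,38],[0,-180,140,-0.66,38],[0,-205,159,-0.75,38],[0,-230,178,-0.84,38]]';python3 plan.py 434 351.5 165 85.2
```

```text
t: 10.32
position: [0.5542, 0.04, 0.1679]
eef_rot: [0.201, 0.685, 0.193, -0.673]
ft_force: [0.5, 0.7, -1.2]
grip_width: 0.474
t 10.32 tcp [554.2  40.  167.9] toolx [ 0.019 -0.005 -1.   ] jaw -57.6 F [ 0.5  0.7 -1.2] w 43.6 j7 -1.30
rel tool mm [  -1.  -327.4  -65.2] spin -0.922 alt 2.219
```

```bash
python3 -m handwheel '[[-1,-33,-7,-0.1,38],[-1,-66,-13,-0.2,38],[-1,-100,-20,-0.3,38],[-1,-135,-27,-0.4,38],[-1,-170,-34,-0.5,38],[-1,-205,-41,-0.6,38],[-1,-240,-48,-0.7,38],[-1,-275,-55,-0.8,38],[-1,-305,-61,-0.88,38],[-1,-327,-65,-0.92,38]]';python3 -m handwheel '[[0,-8,0,0,38],[0,-8,0,0,38]]'; python3 plan.py 434 351.5 165 85.2;python3 wr.py w7
```

```text
t: 11.15
position: [0.4301, 0.3536, 0.1633]
eef_rot: [0.486, 0.521, 0.476, -0.516]
ft_force: [0.6, -0.6, -1.5]
grip_width: 0.478
t: 11.32
position: [0.4174, 0.3551, 0.1612]
eef_rot: [0.487, 0.518, 0.478, -0.516]
ft_force: [-0.6, -1.3, -1.8]
grip_width: 0.475
t 11.32 tcp [417.4 355.1 161.2] toolx [ 0.01  -0.007 -1.   ] jaw -4.0 F [-0.6 -1.3 -1.8] w 43.6 j7 -1.14
rel tool mm [-3.6 16.9  2.5] spin 0.015 alt -3.127
```

View pics/w7.png

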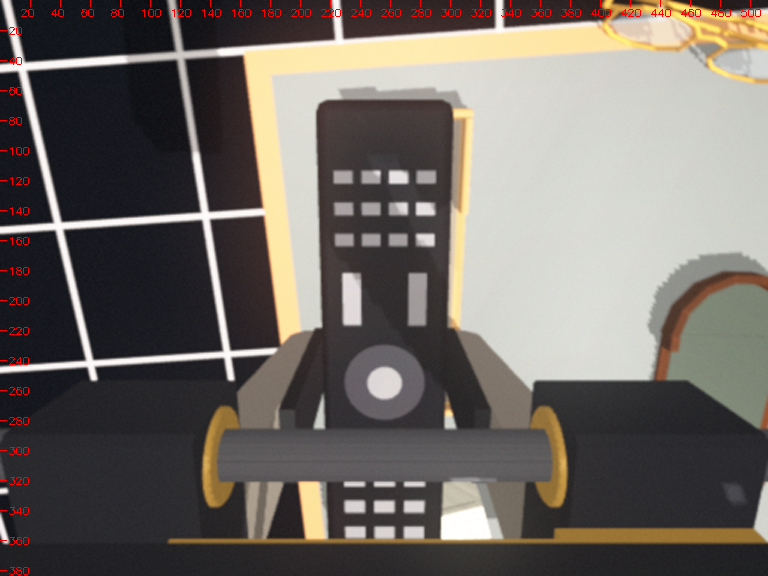

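```bash
python3 - <<'E'
from h import *
import json
W=json.load(open('pics/w7.json'))
f=lambda x,y:((x+.5)/1.5-.5,(y+.5)/1.5-.5)
print('rest corner (exp 478.5,451.4)',onz(W,*f(472,110),.014), 'remote far end centre', )
P=[onz(W,*f(*a),.1705) for a in[(318,103),(452,103)]];print(P,np.mean(P,0))
E
python3 -m handwheel '[[0,12,2,0.015,38],[0,17,2,0.015,38],[0,17,2,0.015,38],[0,17,2,0.015,38]]';python3 plan.py 434 351.5 40 85.2;python3 wr.py w8
```

```text
rest corner (exp 478.5,451.4) [0.48013798 0.45328772 0.014     ] remote far end centre
[array([0.40313341, 0.4430453 , 0.1705    ]), array([0.44442477, 0.44025205, 0.1705    ])] [0.42377909 0.44164868 0.1705    ]
t: 11.7
position: [0.4379, 0.3488, 0.1615]
eef_rot: [0.482, 0.523, 0.472, -0.521]
ft_force: [-1.2, 0.2, -2.0]
grip_width: 0.477
t 11.70 tcp [437.9 348.8 161.5] toolx [ 0.012 -0.008 -1.   ] jaw -5.2 F [-1.2  0.2 -2. ] w 43.8 j7 -1.13
rel tool mm [121.4  -5.6  -3.2] spin -0.007 alt 3.134
```

View pics/w8.png

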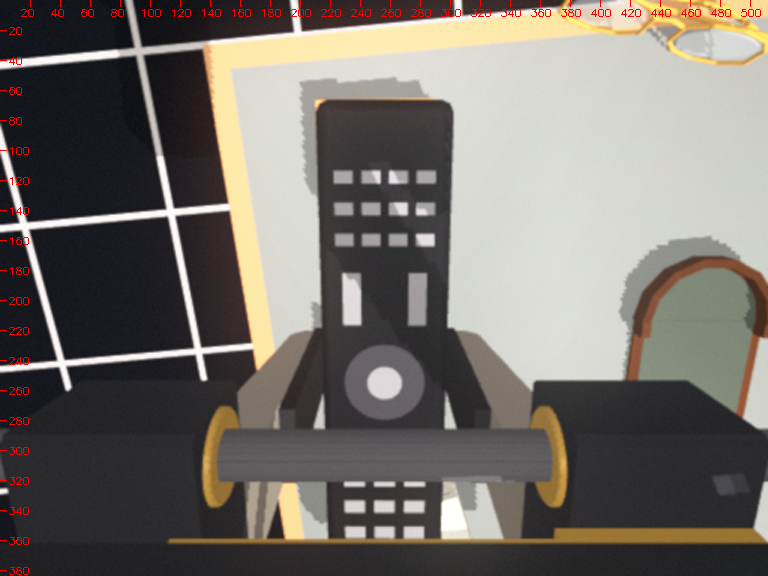

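```bash
python3 -m handwheel '[[35,-5,-3,0,38],[70,-5,-3,0,38],[100,-5,-3,0,38],[118,-5,-3,0,38],[121,-5,-3,0,38],[121,-5,-3,0,38]]';python3 plan.py 435 352 14 85.2;python3 wr.py w9
```

```text
t: 12.25
position: [0.4333, 0.3513, 0.0397]
eef_rot: [0.482, 0.522, 0.472, -0.522]
ft_force: [-0.2, 0.1, -0.9]
grip_width: 0.477
t 12.25 tcp [433.3 351.3  39.7] toolx [ 0.01  -0.009 -1.   ] jaw -5.2 F [-0.2  0.1 -0.9] w 43.9 j7 -1.26
rel tool mm [25.7  1.3 -1.1] spin -0.006 alt 3.135
```

View pics/w9.png

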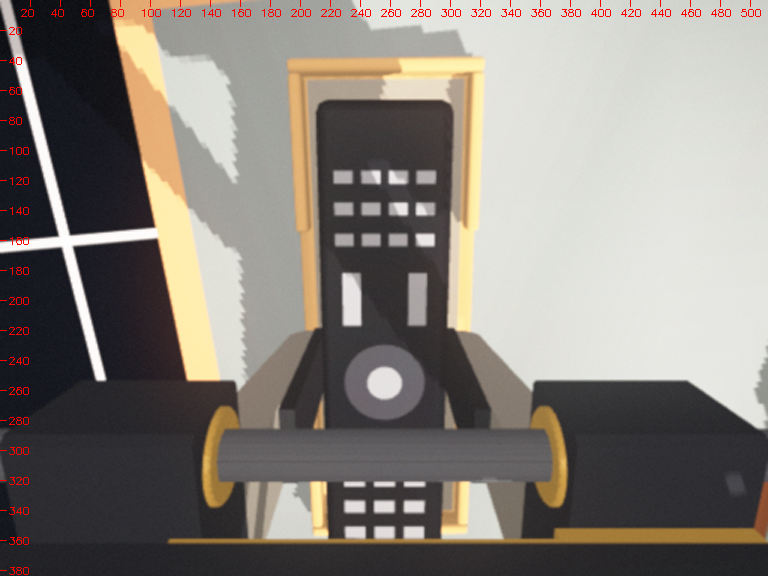

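Wrist view: the remote is centred between the rims (290–483) and lies lengthways. Lowering now.

```bash
python3 -m handwheel '[[10,1,-1,0,38],[18,1,-1,0,38],[23,1,-1,0,38],[25.5,1,-1,0,38],[25.5,1,-1,0,38]]';python3 -m handwheel '[[1,0,0,0,38],[1.5,0,0,0,38],[1.5,0,0,0,38]]'
```

```text
t: 12.72
position: [0.4355, 0.3526, 0.0152]
eef_rot: [0.482, 0.523, 0.472, -0.521]
ft_force: [0.3, -1.1, -0.4]
grip_width: 0.477
t: 12.97
position: [0.4357, 0.3526, 0.014]
eef_rot: [0.482, 0.523, 0.472, -0.521]
ft_force: [0.1, -1.0, 0.8]
grip_width: 0.473
```

```bash
python3 -m handwheel '[[1,0,0,0,38],[2,0,0,0,38],[2,0,0,0,38]]'
```

```text
t: 13.22
position: [0.4359, 0.3526, 0.013]
eef_rot: [0.482, 0.523, 0.472, -0.521]
ft_force: [-1.5, -2.7, 8.9]
grip_width: 0.481
```

```bash
python3 -m handwheel '[[-0.5,0,0,0,44],[-0.5,0,0,0,50],[-0.5,0,0,0,56],[-0.5,0,0,0,62],[-0.5,0,0,0,62],[-15,0,0,0,62],[-45,0,0,0,62],[-85,0,0,0,62],[-125,0,0,0,62],[-165,0,0,0,62]]';python3 plan.py 458 119.5 180 -0.5; python3 wr.py w10
```

```text
t: 14.05
position: [0.4332, 0.3541, 0.1805]
eef_rot: [0.482, 0.523, 0.472, -0.521]
ft_force: [0.8, -0.7, 0.7]
grip_width: 0.675
t 14.05 tcp [433.2 354.1 180.5] toolx [ 0.012 -0.008 -1.   ] jaw -5.1 F [ 0.8 -0.7  0.7] w 62.0 j7 -1.13
rel tool mm [  2.8  45.7 231.4] spin 1.49 alt -1.652
```

View pics/w10.png

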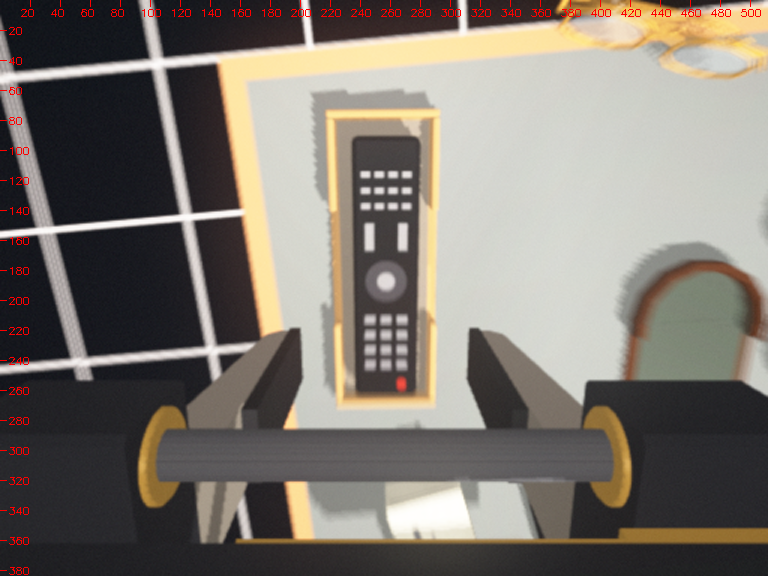

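The long remote lies in its rest. Next is the short remote.

```bash
python3 -m handwheel '[[0,4,20,0.12,62],[0,8,45,0.24,62],[0,13,68,0.36,62],[0,18,90,0.48,62],[0,23,115,0.6,62],[0,28,140,0.72,62],[0,33,165,0.84,62],[0,38,190,0.96,62],[0,42,215,1.08,62],[0,46,231,1.2,62]]';python3 plan.py 458 119.5 180 -0.5
```

```text
t: 14.93
position: [0.4613, 0.1213, 0.19]
eef_rot: [0.098, 0.709, 0.095, -0.692]
ft_force: [-0.2, -0.3, 0.1]
grip_width: 0.669
t 14.93 tcp [461.3 121.3 190. ] toolx [ 0.023 -0.001 -1.   ] jaw -74.3 F [-0.2 -0.3  0.1] w 61.5 j7 -1.74
rel tool mm [9.9 0.8 3.9] spin 0.282 alt -2.859
```

```bash
python3 -m handwheel '[[0,0,3,0.12,62],[0,0,3,0.24,62],[0,0,3,0.28,62],[0,0,3,0.28,62]]';python3 plan.py 458 119.5 44 -0.5; python3 wr.py w11
```

```text
t: 15.27
position: [0.4583, 0.1207, 0.1907]
eef_rot: [-0.002, 0.716, -0.003, -0.698]
ft_force: [0.0, -0.7, -0.5]
grip_width: 0.674
t 15.27 tcp [458.3 120.7 190.7] toolx [ 0.024 -0.001 -1.   ] jaw -90.4 F [ 0.  -0.7 -0.5] w 61.9 j7 -2.01
rel tool mm [146.6   1.    3.9] spin 0.002 alt -3.14
```

View pics/w11.png

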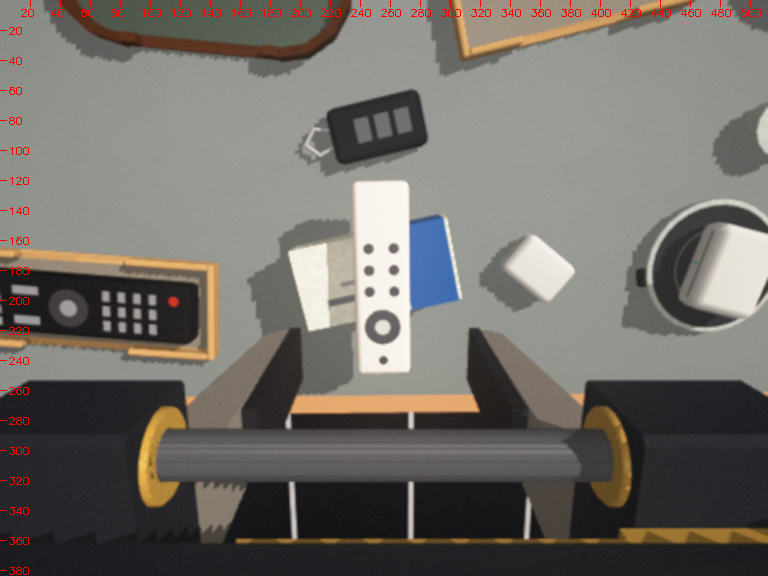

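```bash
python3 - <<'E'
from h import *
import json
W=json.load(open('pics/w11.json'));T=env.get_calibration('top')
f=lambda x,y:((x+.5)/1.5-.5,(y+.5)/1.5-.5)
P=[onz(W,*f(*a),.056) for a in[(353,181),(409,181),(410,373),(359,373)]]
print(np.mean(P,0),'ang',np.degrees(np.arctan2(*(P[0]+P[1]-P[2]-P[3])[[1,0]])),np.linalg.norm(P[0]-P[1]),np.linalg.norm(P[0]-P[3]))
print(tri([(W,*f(381,278)),(T,212.1,187.7)]))
P=[onz(W,*f(*a),.036) for a in[(289,250),(445,216),(461,300),(312,331)]]
print(np.round(P,3),np.mean(P,0),'ang',np.degrees(np.arctan2(*(P[0]+P[3]-P[2]-P[1])[[1,0]])),np.linalg.norm(P[0]-P[1]),np.linalg.norm(P[0]-P[3]))
P=[onz(W,*f(*a),.014) for a in[(461,60)]];print(P)
E
python3 plan.py 459 120 45 -1
```

```text
[0.45967756 0.12165095 0.056     ] ang 0.605200267614977 0.03443653518348633 0.12557798129600953
(array([0.45866187, 0.12204898, 0.03878181]), [np.float64(0.0009392403986441366), np.float64(0.0009392403986441428)])
[[0.478 0.185 0.036]
 [0.5   0.08  0.036]
 [0.442 0.068 0.036]
 [0.42  0.172 0.036]] [0.45988688 0.12612238 0.036     ] ang 101.82881634972512 0.10717893638241364 0.05867304612478797
[array([0.60088828, 0.06876501, 0.014     ])]
t 15.32 tcp [458.4 120.8 190.6] toolx [ 0.024 -0.001 -1.   ] jaw -90.3 F [-0.4  0.7  0.6] w 61.9 j7 -2.01
rel tool mm [145.6   0.7   2.9] spin 0.013 alt -3.129
```

```bash
python3 -m handwheel '[[35,0,3,0,62],[70,0,3,0,62],[100,0,3,0,62],[122,0,3,0,62],[136,0,3,0,62],[142,0,3,0,62],[146,0,3,0,62],[146,0,3,0,62]]'; python3 plan.py 459 120.8 43 -0.5;  python3 -m handwheel '[[0,0,0,0,50],[0,0,0,0,44],[0,0,0,0,38],[0,0,0,0,34],[0,0,0,0,30],[0,0,0,0,30],[0,0,0,0,30]]' 18;python3 plan.py 459 120.8 43 -0.5
```

```text
t: 15.98
position: [0.4589, 0.1209, 0.0445]
eef_rot: [-0.001, 0.716, -0.002, -0.699]
ft_force: [0.7, -0.3, 1.2]
grip_width: 0.672
t 15.98 tcp [458.9 120.9  44.5] toolx [ 0.024 -0.001 -1.   ] jaw -90.2 F [ 0.7 -0.3  1.2] w 61.8 j7 -2.14
rel tool mm [ 1.5  0.1 -0. ] spin 0.005 alt -3.136
t: 16.57
position: [0.4595, 0.121, 0.0452]
eef_rot: [-0.001, 0.716, -0.002, -0.698]
ft_force: [-1.4, 0.4, 5.8]
grip_width: 0.389
t 16.57 tcp [459.5 121.   45.2] toolx [ 0.025 -0.001 -1.   ] jaw -90.2 F [-1.4  0.4  5.8] w 35.8 j7 -2.14
rel tool mm [2.2 0.2 0.5] spin 0.005 alt -3.136
```

```bash
python3 -m handwheel '[[-5,0,0,0,30],[-15,0,0,0,30],[-35,0,0,0,30],[-65,0,0,0,30],[-95,0,0,0,30],[-118,0,0,0,30],[-128,0,0,0,30],[-128,0,0,0,30]]';python3 plan.py 650.5 -4.4 165 103
```

```text
t: 17.23
position: [0.4577, 0.1215, 0.1758]
eef_rot: [-0.001, 0.718, -0.001, -0.696]
ft_force: [0.2, -0.0, -1.3]
grip_width: 0.388
t 17.23 tcp [457.7 121.5 175.8] toolx [ 0.03  0.   -1.  ] jaw -90.2 F [ 0.2 -0.  -1.3] w 35.7 j7 -2.02
rel tool mm [  16.6  125.1 -192.9] spin 1.34 alt -1.802
```

```bash
python3 -m handwheel '[[2,8,-12,-0.1,30],[2,18,-28,-0.22,30],[3,28,-44,-0.34,30],[4,38,-60,-0.46,30],[5,50,-78,-0.58,30],[6,62,-96,-0.7,30],[7,74,-115,-0.82,30],[8,86,-134,-0.94,30],[9,98,-153,-1.06,30],[10,108,-168,-1.18,30]]';python3 plan.py 650.5 -4.4 165 103
```

```text
t: 18.07
position: [0.6257, 0.0115, 0.1684]
eef_rot: [0.399, 0.595, 0.388, -0.579]
ft_force: [-0.6, -0.1, -0.6]
grip_width: 0.386
t 18.07 tcp [625.7  11.5 168.4] toolx [ 0.027  0.    -1.   ] jaw -22.3 F [-0.6 -0.1 -0.6] w 35.5 j7 -0.69
rel tool mm [ 4.1 28.9  5.3] spin -0.617 alt 2.525
```

```bash
python3 -m handwheel '[[2,10,2,-0.12,30],[4,20,4,-0.24,30],[4,27,5,-0.36,30],[4,29,5,-0.48,30],[4,29,5,-0.6,30],[4,29,5,-0.617,30],[4,29,5,-0.617,30]]';python3 plan.py 650.5 -4.4 40 103;python3 wr.py w12
```

```text
t: 18.65
position: [0.6497, -0.0042, 0.1631]
eef_rot: [0.56, 0.446, 0.546, -0.435]
ft_force: [-0.1, 0.5, -0.1]
grip_width: 0.392
t 18.65 tcp [649.7  -4.2 163.1] toolx [ 0.024  0.001 -1.   ] jaw 12.9 F [-0.1  0.5 -0.1] w 36.0 j7 -0.12
rel tool mm [123.1  -2.2  -0.2] spin -0.002 alt 3.14
```

View pics/w12.png

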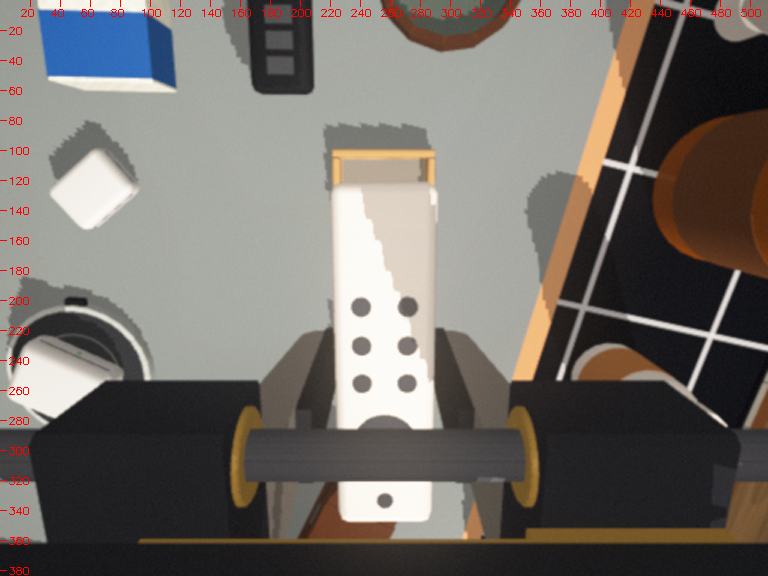

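```bash
python3 - <<'E'
from h import *
import json
W=json.load(open('pics/w12.json'))
f=lambda x,y:((x+.5)/1.5-.5,(y+.5)/1.5-.5)
for a in[(332,150),(436,150)]:print(onz(W,*f(*a),.014))
E
python3 -m handwheel '[[35,-2,0,0,30],[70,-2,0,0,30],[100,-2,0,0,30],[118,-2,0,0,30],[123,-2,0,0,30],[123,-2,0,0,30]]';python3 plan.py 650.5 -4.4 14 103;python3 wr.py w13
```

```text
[0.60376849 0.0661451  0.014     ]
[0.66773936 0.08088667 0.014     ]
t: 19.2
position: [0.6497, -0.0043, 0.0388]
eef_rot: [0.559, 0.446, 0.547, -0.436]
ft_force: [-0.2, -0.6, 0.4]
grip_width: 0.387
t 19.20 tcp [649.7  -4.3  38.8] toolx [ 0.022  0.001 -1.   ] jaw 12.8 F [-0.2 -0.6  0.4] w 35.6 j7 -0.20
rel tool mm [24.8  0.2  0.2] spin -0.003 alt 3.138
```

View pics/w13.png

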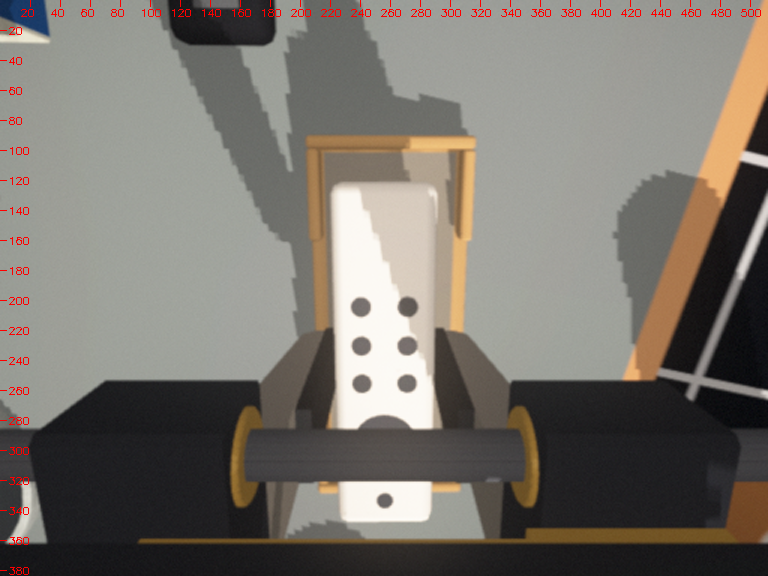

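```bash
python3 - <<'E'
from h import *
import json
W=json.load(open('pics/w13.json'))
f=lambda x,y:((x+.5)/1.5-.5,(y+.5)/1.5-.5)
a=np.array([onz(W,*f(*a),.014) for a in[(307,136),(475,136),(460,490),(319,490)]]);print(np.round(a*1000),a.mean(0))
b=np.array([onz(W,*f(*a),.0495) for a in[(333,184),(437,184),(431,521),(339,521)]]);print(np.round(b*1000),b.mean(0))
E
```

```text
[[604.  67.  14.]
 [667.  81.  14.]
 [701. -71.  14.]
 [638. -84.  14.]] [ 0.65267698 -0.00183742  0.014     ]
[[620.  53.  49.]
 [652.  60.  49.]
 [681. -62.  49.]
 [647. -69.  49.]] [ 0.65015983 -0.00461037  0.0495    ]
```

```bash
python3 -m handwheel '[[8,3,-2,0,30],[16,3,-2,0,30],[21,3,-2,0,30],[24,3,-2,0,30],[24,3,-2,0,30]]';python3 -m handwheel '[[1,0,0,0,30],[2,0,0,0,30],[2,0,0,0,30]]'
```

```text
t: 19.67
position: [0.6536, -0.0016, 0.016]
eef_rot: [0.559, 0.446, 0.546, -0.436]
ft_force: [-0.1, -0.0, -1.3]
grip_width: 0.392
t: 19.92
position: [0.654, -0.0018, 0.0144]
eef_rot: [0.559, 0.447, 0.546, -0.436]
ft_force: [-1.1, -1.1, 2.4]
grip_width: 0.388
```

```bash
python3 -m handwheel '[[1,0,0,0,30],[1.6,0,0,0,30],[1.6,0,0,0,30]]'
```

```text
t: 20.17
position: [0.6541, -0.002, 0.0136]
eef_rot: [0.559, 0.447, 0.546, -0.436]
ft_force: [-2.3, -1.0, 6.2]
grip_width: 0.389
```

```bash
python3 -m handwheel '[[0,0,0,0,36],[0,0,0,0,42],[0,0,0,0,48],[0,0,0,0,54],[0,0,0,0,54],[-15,0,0,0,54],[-45,0,0,0,60],[-85,0,0,0,70],[-125,0,0,0,80],[-165,0,0,0,80]]';python3 plan.py 665 -228 180 80; python3 wr.py w14
```

```text
t: 21.0
position: [0.6497, -0.0016, 0.1813]
eef_rot: [0.559, 0.446, 0.546, -0.436]
ft_force: [0.8, -0.0, 0.2]
grip_width: 0.844
t 21.00 tcp [649.7  -1.6 181.3] toolx [ 0.025  0.    -1.   ] jaw 12.8 F [ 0.8 -0.   0.2] w 77.5 j7 -0.12
rel tool mm [  1.6 -35.4 224.1] spin 0.398 alt -2.743
```

View pics/w14.png

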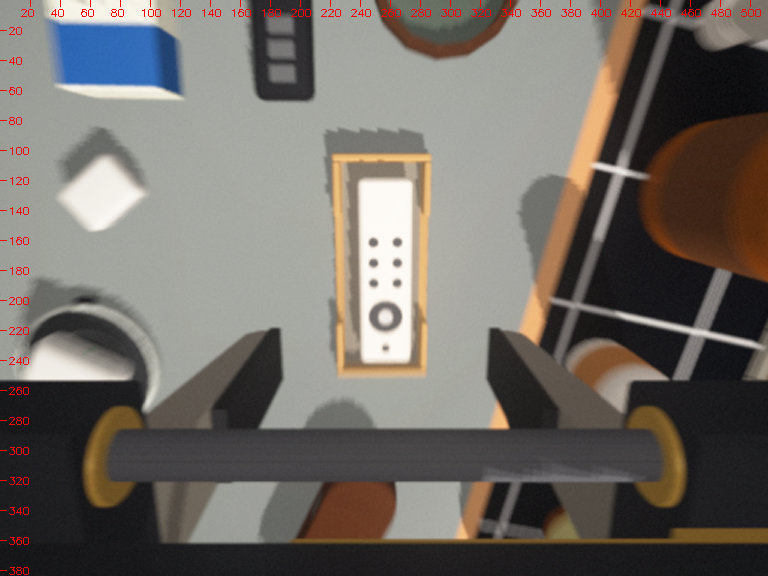

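The short remote lies centred in its rest. Next is the glasses case.

```bash
python3 -m handwheel '[[-5,-5,30,0.1,80],[-10,-10,65,0.2,80],[-15,-16,105,0.3,80],[-15,-22,145,0.4,80],[-15,-29,185,0.4,80],[-15,-33,212,0.4,80],[-15,-35,224,0.4,80],[-15,-35,224,0.4,80],[-15,-35,224,0.4,80]]';python3 plan.py 665 -228 10 80; python3 wr.py w15
```

```text
t: 21.8
position: [0.6694, -0.2252, 0.2063]
eef_rot: [0.462, 0.553, 0.446, -0.531]
ft_force: [-0.2, 1.1, -0.2]
grip_width: 0.873
t 21.80 tcp [ 669.4 -225.2  206.3] toolx [ 0.038  0.002 -0.999] jaw -10.1 F [-0.2  1.1 -0.2] w 80.2 j7 -0.11
rel tool mm [196.  -11.1   5.2] spin -0.001 alt 3.14
```

View pics/w15.png

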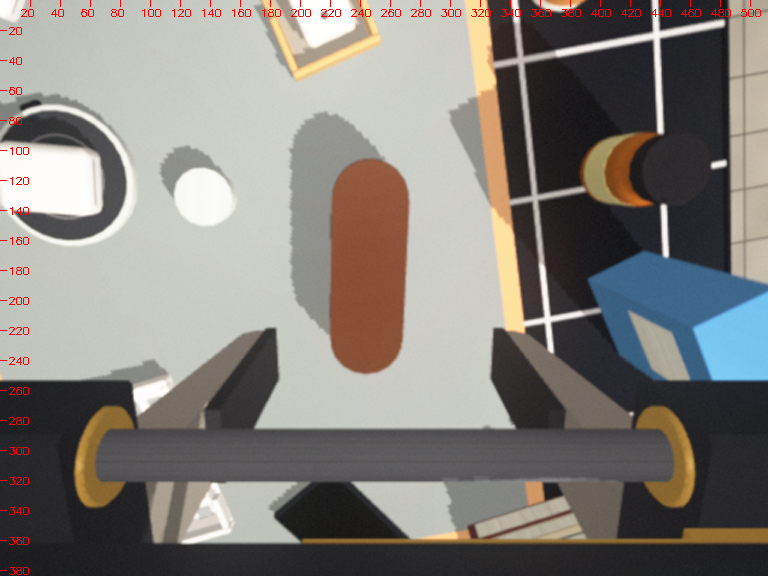

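```bash
python3 - <<'E'
from h import *
import json
W=json.load(open('pics/w15.json'))
print(np.round(np.array(W['pose'])[:3,3],3))
f=lambda x,y:((x+.5)/1.5-.5,(y+.5)/1.5-.5)
im=cv2.imread('pics/w15_raw.png').astype(int)
m=((im[:,:,2]>im[:,:,0]+40)&(im[:,:,2]>100)).astype(np.uint8)
m[:, :200]=0;m[:,290:]=0;m[:95]=0;m[255:]=0
n,l,st,ce=cv2.connectedComponentsWithStats(m);k=1+np.argmax(st[1:,4]);print(st[k],ce[k])
c=max(cv2.findContours((l==k).astype(np.uint8),0,1)[0],key=cv2.contourArea)[:,0].astype(float)
for z in(.018,.036):
    P=np.array([onz(W,u,v,z)[:2]*1000 for u,v in c]).astype(np.float32)
    print(z,cv2.minAreaRect(P))
E
```

```text
[ 0.675 -0.161  0.375]
[ 220  106   53  143 6610] [245.19394856 176.59591528]
0.018 ((663.6282958984375, -228.88267517089844), (162.7626190185547, 56.285186767578125), 77.7777328491211)
0.036 ((664.1873168945312, -225.44345092773438), (154.56471252441406, 53.450252532958984), 77.77774810791016)
```

```bash
python3 plan.py 664 -226.5 12 77.8
```

```text
t 21.85 tcp [ 669.7 -223.6  206.4] toolx [ 0.038  0.002 -0.999] jaw -9.9 F [ 0.5  0.4 -0.1] w 80.2 j7 -0.11
rel tool mm [194.1 -12.3   5.5] spin 0.039 alt -3.102
```

```bash
python3 -m handwheel '[[35,-12,5,0.039,80],[75,-12,5,0.039,80],[115,-12,5,0.039,80],[150,-12,5,0.039,80],[172,-12,5,0.039,80],[185,-12,5,0.039,80],[191,-12,5,0.039,80],[194,-12,5,0.039,80],[194,-12,5,0.039,80]]';python3 plan.py 664 -226.5 12 77.8; python3 -m handwheel '[[0,0,0,0,70],[0,0,0,0,64],[0,0,0,0,58],[0,0,0,0,54],[0,0,0,0,48],[0,0,0,0,48],[0,0,0,0,48]]' 22;python3 plan.py 664 -226.5 12 77.8
```

```text
t: 22.6
position: [0.6654, -0.225, 0.0131]
eef_rot: [0.453, 0.561, 0.436, -0.538]
ft_force: [-0.2, 0.4, 0.0]
grip_width: 0.867
t 22.60 tcp [ 665.4 -225.    13.1] toolx [ 0.04   0.002 -0.999] jaw -12.1 F [-0.2  0.4  0. ] w 79.7 j7 -0.22
rel tool mm [ 1.  -1.1  1.8] spin 0.002 alt -3.14
t: 23.18
position: [0.6656, -0.2252, 0.0141]
eef_rot: [0.453, 0.561, 0.436, -0.538]
ft_force: [-2.1, 1.0, 5.8]
grip_width: 0.591
t 23.18 tcp [ 665.6 -225.2   14.1] toolx [ 0.04   0.002 -0.999] jaw -12.1 F [-2.1  1.   5.8] w 54.3 j7 -0.22
rel tool mm [ 2.  -1.4  1.6] spin 0.001 alt -3.14
```

```bash
python3 -m handwheel '[[-5,0,0,0,48],[-15,0,0,0,48],[-35,0,0,0,48],[-65,0,0,0,48],[-95,0,0,0,48],[-125,0,0,0,48],[-145,0,0,0,48],[-145,0,0,0,48]]';python3 plan.py 653 236.6 160 86.2; python3 wr.py w16
```

```text
t: 23.85
position: [0.6627, -0.2261, 0.1653]
eef_rot: [0.456, 0.563, 0.433, -0.536]
ft_force: [0.9, -0.5, -0.1]
grip_width: 0.588
t 23.85 tcp [ 662.7 -226.1  165.3] toolx [ 0.049 -0.001 -0.999] jaw -12.1 F [ 0.9 -0.5 -0.1] w 54.0 j7 -0.16
rel tool mm [   4.3 -106.9 -450.3] spin -0.145 alt 2.996
```

View pics/w16.png

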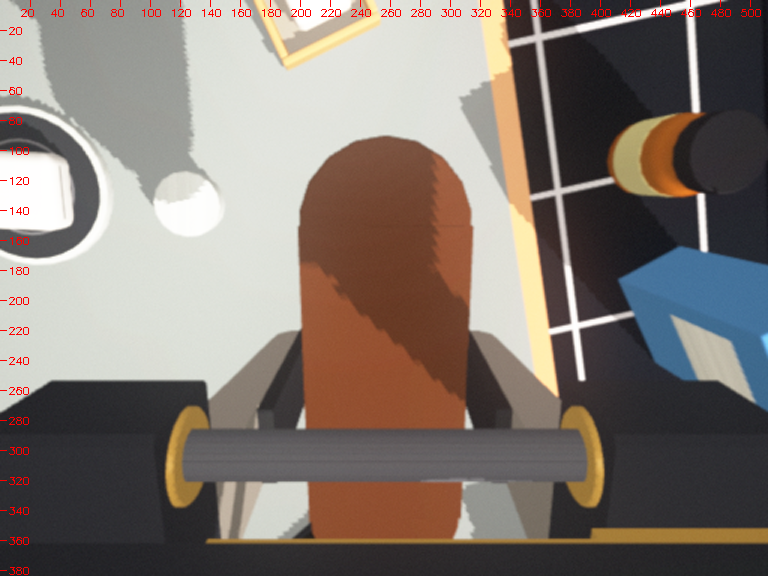

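```bash
python3 -m handwheel '[[0,-4,-15,-0.02,48],[1,-10,-42,-0.05,48],[1,-17,-75,-0.08,48],[2,-25,-108,-0.1,48],[2,-33,-141,-0.12,48],[2,-41,-174,-0.145,48],[2,-49,-207,-0.145,48],[2,-57,-240,-0.145,48],[2,-65,-273,-0.145,48],[2,-73,-306,-0.145,48]]';python3 plan.py 653 236.6 160 86.2
```

```text
t: 24.73
position: [0.6521, 0.0914, 0.1578]
eef_rot: [0.494, 0.527, 0.473, -0.505]
ft_force: [1.5, -0.7, -0.5]
grip_width: 0.587
t 24.73 tcp [652.1  91.4 157.8] toolx [ 0.042  0.    -0.999] jaw -3.7 F [ 1.5 -0.7 -0.5] w 54.0 j7 -0.54
rel tool mm [  -2.1   -8.4 -145. ] spin 0.002 alt -3.14
```

```bash
python3 -m handwheel '[[-2,-2,-30,0,48],[-2,-4,-62,0,48],[-2,-6,-95,0,48],[-2,-8,-122,0,48],[-2,-8,-138,0,48],[-2,-8,-145,0,48],[-2,-8,-145,0,48],[-2,-8,-145,0,48],[-2,-8,-145,0,48]]';python3 plan.py 653 236.6 45 86.2;python3 wr.py w17
```

```text
t: 25.48
position: [0.6534, 0.2344, 0.159]
eef_rot: [0.493, 0.526, 0.473, -0.506]
ft_force: [-0.2, -1.4, -1.7]
grip_width: 0.592
t 25.48 tcp [653.4 234.4 159. ] toolx [ 0.041 -0.002 -0.999] jaw -3.8 F [-0.2 -1.4 -1.7] w 54.4 j7 -0.75
rel tool mm [113.9  -5.2  -2.1] spin 0.0 alt -3.142
```

View pics/w17.png

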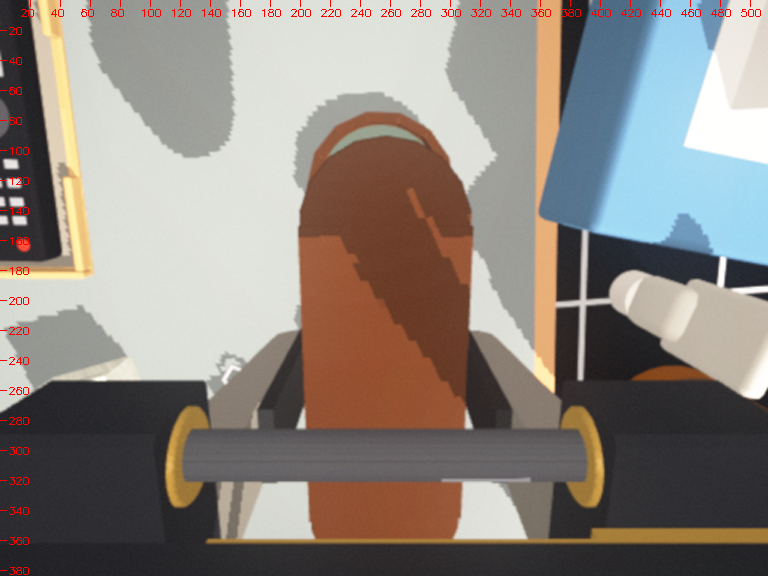

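```bash
python3 -m handwheel '[[30,-5,-2,0,48],[62,-5,-2,0,48],[90,-5,-2,0,48],[106,-5,-2,0,48],[114,-5,-2,0,48],[114,-5,-2,0,48],[114,-5,-2,0,48]]';python3 plan.py 653 236.6 18 86.2;python3 wr.py w18
```

```text
t: 26.12
position: [0.6543, 0.2364, 0.0462]
eef_rot: [0.493, 0.527, 0.472, -0.506]
ft_force: [-0.7, 0.6, -0.8]
grip_width: 0.591
t 26.12 tcp [654.3 236.4  46.2] toolx [ 0.042 -0.001 -0.999] jaw -3.9 F [-0.7  0.6 -0.8] w 54.3 j7 -0.81
rel tool mm [28.1 -2.5 -0.1] spin -0.001 alt 3.14
```

View pics/w18.png

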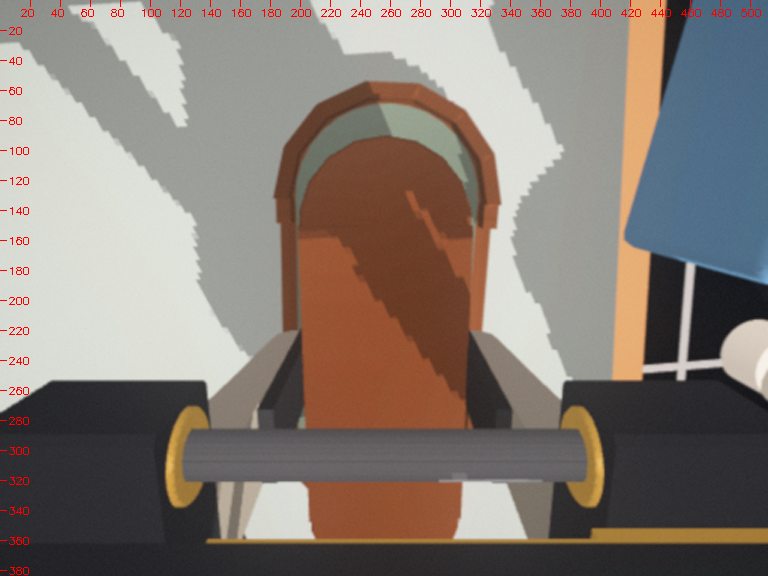

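```bash
python3 - <<'E'
from h import *
import json
W=json.load(open('pics/w18.json'))
f=lambda x,y:((x+.5)/1.5-.5,(y+.5)/1.5-.5)
d=onz(W,*f(386,81),.014);a,b=onz(W,*f(275,195),.014),onz(W,*f(499,202),.014);print(d,(a+b)/2, 'dish c by end', d-np.array([np.cos(np.radians(86.2)),np.sin(np.radians(86.2)),0])*.098)
d=onz(W,*f(385,136),.068);print(d,'case c',d-np.array([np.cos(np.radians(86)),np.sin(np.radians(86)),0])*.079, (onz(W,*f(300,235),.068)+onz(W,*f(472,232),.068))/2)
E
python3 plan.py 653 237 20 86.2
```

```text
[0.66329671 0.33636707 0.014     ] [0.66124715 0.29161372 0.014     ] dish c by end [0.65680187 0.23858252 0.014     ]
[0.65893625 0.31236952 0.068     ] case c [0.65342549 0.23356196 0.068     ] [0.65752297 0.28408285 0.068     ]
t 26.17 tcp [654.7 236.8  47. ] toolx [ 0.044 -0.    -0.999] jaw -3.9 F [-0.5 -0.  -0.7] w 53.7 j7 -0.81
rel tool mm [26.9 -2.9  0. ] spin -0.001 alt 3.141
```

```bash
python3 -m handwheel '[[8,1,-4,0,48],[16,1,-4,0,48],[22,1,-4,0,48],[25,1,-4,0,48],[25,1,-4,0,48],[25,1,-4,0,48]]';python3 -m handwheel '[[1,0,0,0,48],[2,0,0,0,48],[2,0,0,0,48]]'
```

```text
t: 26.67
position: [0.6568, 0.2406, 0.0217]
eef_rot: [0.493, 0.527, 0.472, -0.505]
ft_force: [-0.4, -0.2, -1.6]
grip_width: 0.589
t: 26.92
position: [0.6569, 0.2406, 0.0197]
eef_rot: [0.493, 0.527, 0.472, -0.505]
ft_force: [0.5, 0.1, -1.2]
grip_width: 0.591
```

```bash
python3 -m handwheel '[[1,0,0,0,48],[2,0,0,0,48],[2,0,0,0,48]]'
```

```text
t: 27.17
position: [0.6572, 0.2406, 0.0182]
eef_rot: [0.493, 0.528, 0.472, -0.505]
ft_force: [-0.7, -1.0, 2.7]
grip_width: 0.59
```

```bash
python3 -m handwheel '[[1,0,0,0,54],[1,0,0,0,60],[1,0,0,0,66],[1,0,0,0,72],[1,0,0,0,72],[-15,0,0,0,72],[-45,0,0,0,72],[-85,0,0,0,78],[-125,0,0,0,78],[-160,0,0,0,78]]';python3 -m handwheel '[[-6,0,0,0,78],[-6,0,0,0,78]]';python3 plan.py 459 126 190 100.5; python3 wr.py w19
```

```text
t: 28.0
position: [0.6503, 0.2412, 0.1819]
eef_rot: [0.494, 0.528, 0.472, -0.504]
ft_force: [0.4, 0.5, 0.3]
grip_width: 0.846
t: 28.17
position: [0.6519, 0.2427, 0.1934]
eef_rot: [0.495, 0.531, 0.471, -0.502]
ft_force: [1.0, -0.2, -0.6]
grip_width: 0.845
t 28.17 tcp [651.9 242.7 193.4] toolx [ 0.053  0.004 -0.999] jaw -3.8 F [ 1.  -0.2 -0.6] w 77.7 j7 -0.75
rel tool mm [  -7.3 -184.6  129.3] spin -0.25 alt 2.891
```

View pics/w19.png

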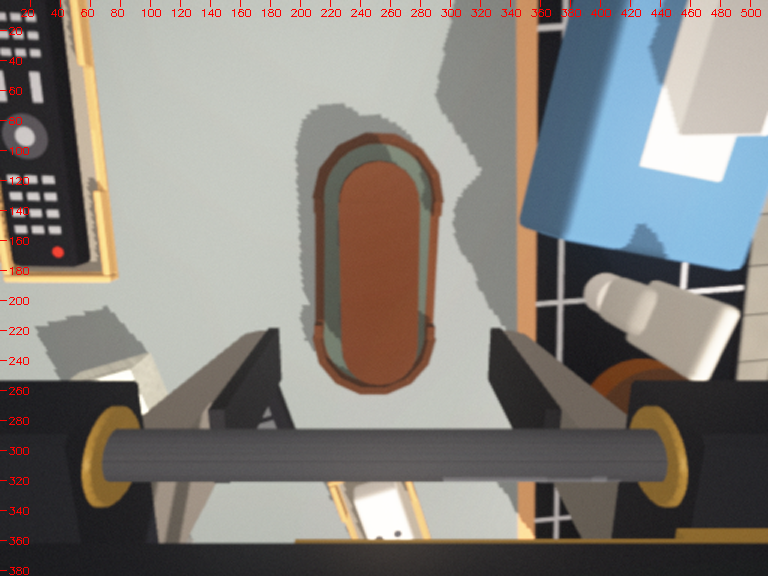

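The glasses case lies flat in the dish. The carton is next.

```bash
python3 -m handwheel '[[-1,-25,17,-0.06,78],[-2,-55,38,-0.12,78],[-4,-85,59,-0.18,78],[-5,-115,80,-0.25,78],[-7,-145,101,-0.25,78],[-7,-170,119,-0.25,78],[-7,-185,129,-0.25,78],[-7,-185,129,-0.25,78],[-7,-185,129,-0.25,78],[-7,-185,129,-0.25,78]]';python3 plan.py 459 126 190 101; python3 wr.py w20
```

```text
t: 29.05
position: [0.458, 0.1255, 0.1871]
eef_rot: [0.556, 0.464, 0.531, -0.441]
ft_force: [0.5, -0.5, 0.4]
grip_width: 0.853
t 29.05 tcp [458.  125.5 187.1] toolx [ 0.048  0.002 -0.999] jaw 10.5 F [ 0.5 -0.5  0.4] w 78.4 j7 -0.39
rel tool mm [-2.9  1.2 -0.3] spin -0.009 alt 3.133
```

View pics/w20.png

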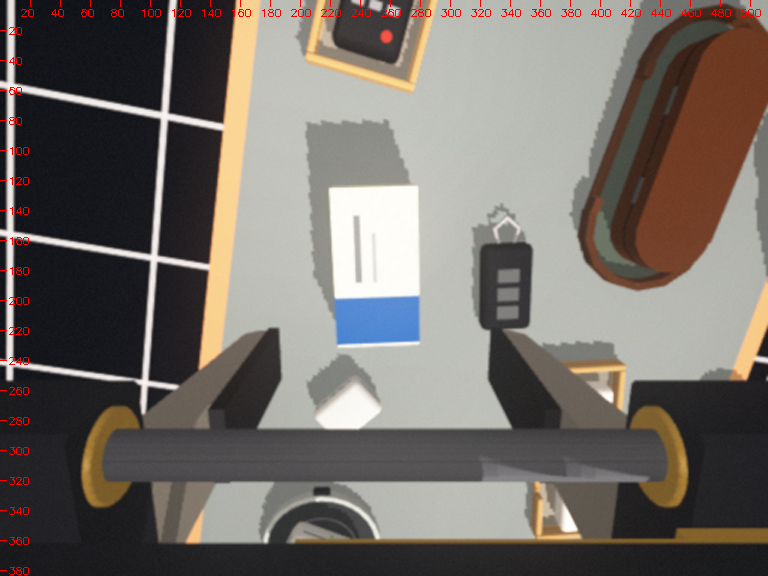

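```bash
python3 - <<'E'
from h import *
import json
W=json.load(open('pics/w20.json'));T=env.get_calibration('top')
f=lambda x,y:((x+.5)/1.5-.5,(y+.5)/1.5-.5)
P=np.array([onz(W,*f(*a),.036) for a in[(329,187),(418,185),(420,342),(337,344)]])
print(np.round(P,3).tolist(),np.mean(P,0),'ang',np.degrees(np.arctan2(*(P[0]+P[1]-P[2]-P[3])[[1,0]])),np.linalg.norm(P[0]-P[1]),np.linalg.norm(P[0]-P[3]))
print([onz(W,*f(480,245),.015),onz(W,*f(480,325),.015)])
E
python3 plan.py 459 127 13 101
```

```text
[[0.42, 0.175, 0.036], [0.477, 0.187, 0.036], [0.499, 0.081, 0.036], [0.442, 0.07, 0.036]] [0.45958887 0.12837367 0.036     ] ang 102.05601005688304 0.057461842402774306 0.10710444793830563
[array([0.5312314 , 0.15341106, 0.015     ]), array([0.54505567, 0.09478147, 0.015     ])]
t 29.10 tcp [458.2 125.8 187.1] toolx [ 0.048  0.003 -0.999] jaw 10.5 F [ 0.3 -0.9  0.5] w 77.9 j7 -0.39
rel tool mm [174.   -7.3  -2.1] spin -0.009 alt 3.133
```

```bash
python3 -m handwheel '[[35,-7,-2.5,-0.02,78],[75,-7,-2.5,-0.02,78],[110,-7,-2.5,-0.02,78],[140,-7,-2.5,-0.02,78],[160,-7,-2.5,-0.02,78],[169,-7,-2.5,-0.02,78],[174,-7,-2.5,-0.02,78],[174,-7,-2.5,-0.02,78],[174,-7,-2.5,-0.02,78]]';python3 plan.py 459.5 127.5 13 101.5; python3 -m handwheel '[[0,0,0,0,70],[0,0,0,0,65],[0,0,0,0,61],[0,0,0,0,58],[0,0,0,0,54],[0,0,0,0,54],[0,0,0,0,54]]' 15;python3 plan.py 446 -367 150 97
```

```text
t: 29.85
position: [0.46, 0.1281, 0.0137]
eef_rot: [0.561, 0.458, 0.535, -0.435]
ft_force: [-1.2, 0.5, -0.4]
grip_width: 0.849
t 29.85 tcp [460.  128.1  13.7] toolx [ 0.049  0.003 -0.999] jaw 11.7 F [-1.2  0.5 -0.4] w 78.0 j7 -0.67
rel tool mm [ 0.6 -0.7  0.5] spin 0.003 alt -3.138
t: 30.43
position: [0.4605, 0.128, 0.0144]
eef_rot: [0.561, 0.459, 0.535, -0.434]
ft_force: [-0.6, 0.1, 6.2]
grip_width: 0.639
t 30.43 tcp [460.5 128.   14.4] toolx [ 0.051  0.003 -0.999] jaw 11.7 F [-0.6  0.1  6.2] w 58.7 j7 -0.67
rel tool mm [-137.5 -107.4  482.9] spin 0.081 alt -3.06
```

```bash
python3 -m handwheel '[[-5,0,0,0,54],[-15,0,0,0,54],[-35,0,0,0,54],[-65,0,0,0,54],[-95,0,0,0,54],[-125,0,0,0,54],[-137,0,0,0,54],[-137,0,0,0,54],[-137,0,0,0,54]]';python3 plan.py 446 -367 155 97
```

```text
t: 31.18
position: [0.4537, 0.1271, 0.1514]
eef_rot: [0.562, 0.459, 0.534, -0.435]
ft_force: [-0.6, -0.3, -1.9]
grip_width: 0.64
t 31.18 tcp [453.7 127.1 151.4] toolx [ 0.052  0.002 -0.999] jaw 11.6 F [-0.6 -0.3 -1.9] w 58.8 j7 -0.44
rel tool mm [  -5.  -106.8  482.5] spin 0.081 alt -3.061
```

```bash
python3 -m handwheel '[[-1,-3,13,0.01,54],[-1,-8,38,0.02,54],[-2,-15,70,0.03,54],[-2,-22,102,0.04,54],[-3,-29,134,0.05,54],[-3,-36,166,0.06,54],[-4,-43,198,0.07,54],[-4,-50,230,0.08,54],[-5,-57,262,0.08,54],[-5,-64,294,0.08,54]]';python3 plan.py 446 -367 155 97
```

```text
t: 32.02
position: [0.4484, -0.175, 0.1536]
eef_rot: [0.542, 0.481, 0.518, -0.456]
ft_force: [0.3, 0.2, -1.9]
grip_width: 0.634
t 32.02 tcp [ 448.4 -175.   153.6] toolx [ 0.048  0.004 -0.999] jaw 7.0 F [ 0.3  0.2 -1.9] w 58.2 j7 0.24
rel tool mm [ -2.2 -25.8 190.2] spin 0.001 alt -3.141
```

```bash
python3 -m handwheel '[[-2,-5,32,0,54],[-2,-9,66,0,54],[-2,-14,100,0,54],[-2,-18,132,0,54],[-2,-22,160,0,54],[-2,-25,180,0,54],[-2,-26,190,0,54],[-2,-26,190,0,54],[-2,-26,190,0,54],[-2,-26,190,0,54]]';python3 plan.py 446 -367 50 97; python3 wr.py w21
```

```text
t: 32.85
position: [0.4459, -0.3645, 0.154]
eef_rot: [0.541, 0.48, 0.519, -0.455]
ft_force: [-0.1, 0.6, -0.3]
grip_width: 0.634
t 32.85 tcp [ 445.9 -364.5  154. ] toolx [ 0.047  0.006 -0.999] jaw 7.2 F [-0.1  0.6 -0.3] w 58.3 j7 0.56
rel tool mm [103.9  -5.2   2.5] spin 0.003 alt -3.139
```

View pics/w21.png

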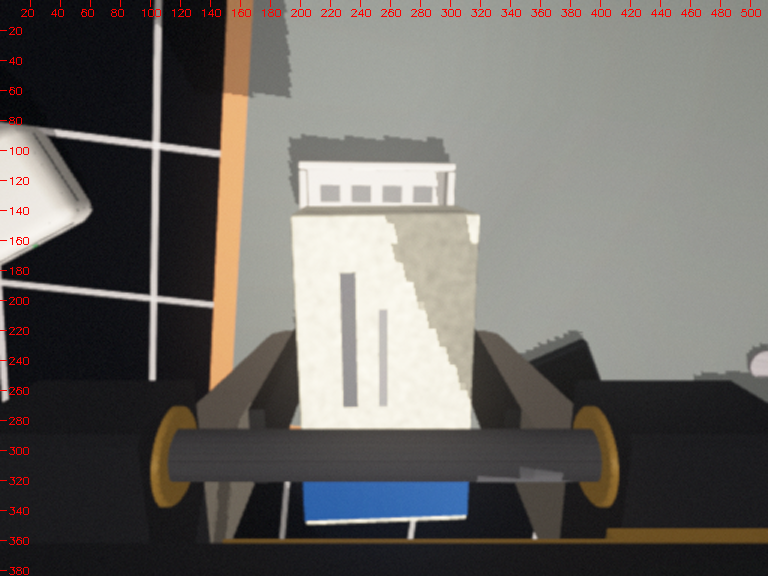

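```bash
python3 - <<'E'
from h import *
import json
W=json.load(open('pics/w21.json'))
f=lambda x,y:((x+.5)/1.5-.5,(y+.5)/1.5-.5)
for a in[(298,162),(455,163)]:print(onz(W,*f(*a),.014))
E
python3 -m handwheel '[[30,-5,2,0,54],[62,-5,2,0,54],[88,-5,2,0,54],[100,-5,2,0,54],[104,-5,2,0,54],[104,-5,2,0,54],[104,-5,2,0,54]]';python3 plan.py 446 -366 18.5 97;python3 wr.py w22
```

```text
[ 0.39133781 -0.29885783  0.014     ]
[ 0.48754887 -0.28725655  0.014     ]
t: 33.48
position: [0.4474, -0.3667, 0.0515]
eef_rot: [0.543, 0.48, 0.518, -0.455]
ft_force: [-0.1, -0.8, 0.4]
grip_width: 0.634
t 33.48 tcp [ 447.4 -366.7   51.5] toolx [ 0.049  0.004 -0.999] jaw 7.2 F [-0.1 -0.8  0.4] w 58.3 j7 0.49
rel tool mm [32.9 -2.9 -1. ] spin 0.004 alt -3.137
```

View pics/w22.png

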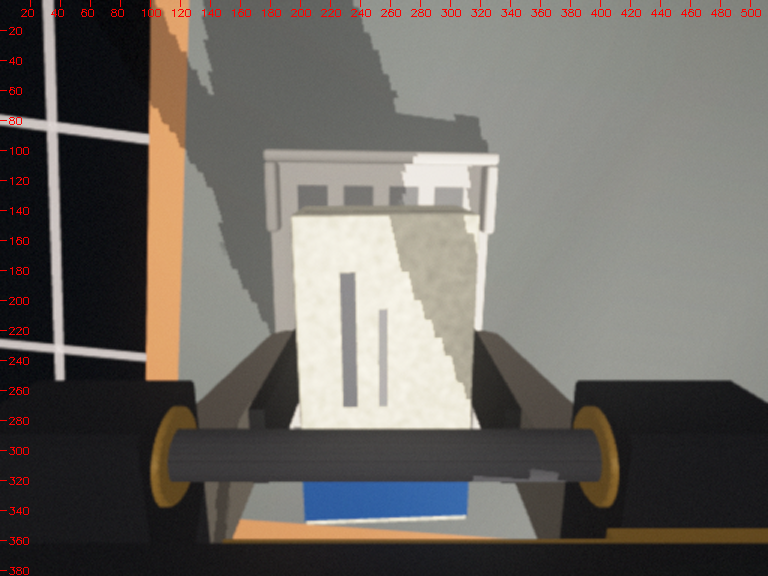

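```bash
python3 -m handwheel '[[10,-1.5,-1,0,54],[20,-1.5,-1,0,54],[27,-1.5,-1,0,54],[31,-1.5,-1,0,54],[31,-1.5,-1,0,54],[31,-1.5,-1,0,54]]';python3 -m handwheel '[[1,0,0,0,54],[2,0,0,0,54],[2,0,0,0,54]]'
```

```text
t: 34.03
position: [0.4473, -0.3659, 0.0204]
eef_rot: [0.542, 0.48, 0.518, -0.455]
ft_force: [0.3, -0.3, -0.7]
grip_width: 0.64
t: 34.28
position: [0.4476, -0.3661, 0.0186]
eef_rot: [0.543, 0.48, 0.518, -0.455]
ft_force: [0.2, -0.5, 0.6]
grip_width: 0.636
```

```bash
python3 -m handwheel '[[1,0,0,0,54],[2,0,0,0,54],[2,0,0,0,54]]'
```

```text
t: 34.53
position: [0.4477, -0.3662, 0.0184]
eef_rot: [0.543, 0.48, 0.518, -0.455]
ft_force: [-3.8, 3.3, 14.8]
grip_width: 0.635
```

Contact at z≈18.4, as predicted. Now release and lift.

```bash
python3 -m handwheel '[[-1,0,0,0,60],[-1,0,0,0,66],[-1,0,0,0,72],[-1,0,0,0,76],[-1,0,0,0,76],[-15,0,0,0,76],[-45,0,0,0,76],[-85,0,0,0,76],[-125,0,0,0,76],[-165,0,0,0,76]]';python3 -m handwheel '[[-20,0,20,0,76],[-40,0,60,0,76],[-40,0,100,0,76],[-40,0,140,0,76],[-40,0,180,0,76],[-40,0,210,0,76],[-40,0,210,0,76]]'; python3 - <<'E'
from h import *
for n in('top','side'):
    im=env.get_image(n)[:,:,::-1]; cv2.imwrite(f'pics/{n}9raw.png',im); crop(im,0,0,512,384,1.5,f'pics/{n}9.png',20)
print(env.state()['t'],env.state()['position'])
im=cv2.imread('pics/top9raw.png'); crop(im,85,80,330,145,2.4,'pics/top9c.png')
E
```

```text
t: 35.37
position: [0.4393, -0.3661, 0.1856]
eef_rot: [0.543, 0.48, 0.518, -0.455]
ft_force: [-0.0, 0.1, -0.1]
grip_width: 0.83
t: 35.95
position: [0.4613, -0.5811, 0.2253]
eef_rot: [0.541, 0.481, 0.516, -0.458]
ft_force: [-0.4, 0.5, -0.8]
grip_width: 0.828
36.05 [ 0.46335055 -0.57478272  0.22577906]
```

View pics/top9c.png

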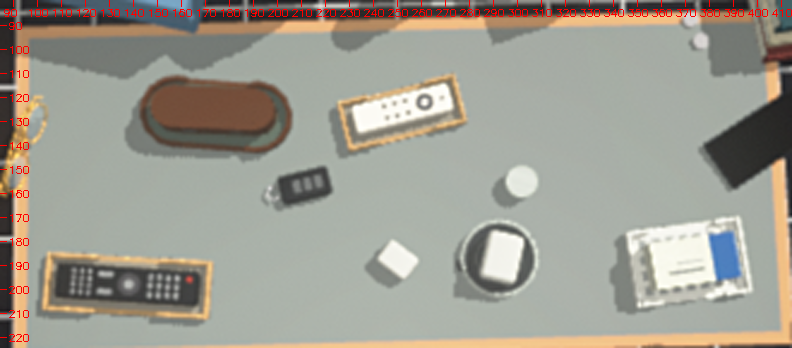

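View pics/side9.png

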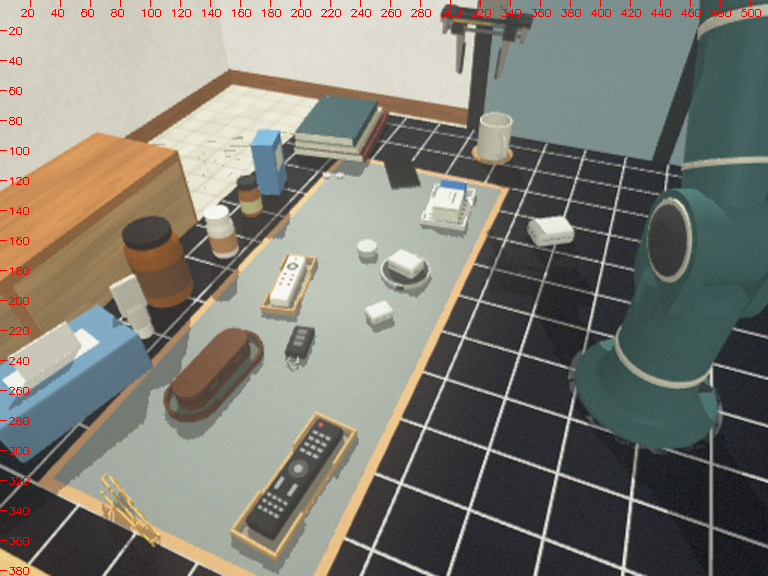

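```bash
python3 - <<'E'
from h import *
import json
T=env.get_calibration('top')
g=lambda x,y:(x/2.4+84.5,y/2.4+79.5)
f=lambda x,y:((x+.5)/1.5-.5,(y+.5)/1.5-.5)
d=lambda n,a,za,b,zb,C=T,m=g:print(n,np.round((onz(C,*m(*a),za)-onz(C,*m(*b),zb))[:2]*1000,1))
d('case-dish',(212,106.5),.040,(216,114),.014)
W=json.load(open('pics/w19.json')); d('case-dish wrist',(379,273),.040,(378,263),.014,W,f)
d('long',(128,284),.026,(127.5,286),.014)
d('short',(402,108.5),.024,(402.5,112.5),.014)
d('ear',(502,256),.035,(499,258),.010)
d('carton',(694,263),.040,(689,261.5),.014)
E
```

```text
case-dish [3.3 0.4]
case-dish wrist [-0.5 -2.2]
long [ 1.7 -3.9]
short [2.8 0.7]
ear [ 0.2 -1.1]
carton [-4.2  1.8]
```

All offsets are under 5 mm and the arm is clear, so I'm handing in.

```bash
python3 -m handwheel '[[0,0,0,0,76],[0,0,0,0,76],[0,0,0,0,76]]'; python3 -c "
from bench import env; print(env.finish_job())"
```

```text
t: 36.3
position: [0.4639, -0.5734, 0.2266]
eef_rot: [0.543, 0.48, 0.519, -0.454]
ft_force: [-0.3, 0.2, -0.8]
grip_width: 0.83
the job is handed in; nothing more can be done
None
```

I took both piles apart and put all five things in their own places. The job was handed in at about 36 s; no verdict was reported. Each was lowered until the force reading showed light contact before I let go. The earbud case was the middle-sized one that lay on the long remote; I left the larger and smaller look-alikes alone.

- **Final checks:** the last top and side pictures show everything lying flat and right way up, with the arm clear. The centres are off their places by about 4 mm for the long remote, 3 mm for the short remote, 3 mm for the glasses case, 5 mm for the carton and 1 mm for the earbud case. All are well inside the limits.
- **What disagreed:** heights triangulated with the top camera often came out 5 to 17 mm low, so I worked from the stated heights, which contact on setting down then bore out. The tool also drifted to about 3° of tilt over the job, within the 7° allowed; I could not correct it, and it did not affect the placings.

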